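# Press, load and cure the brooches under the bench lamp

### The arm

A 6-joint arm with a two-finger parallel gripper is mounted at the origin on the work surface. World frame = base frame: x ahead of the robot, y to its left, z up, the work surface at z = 0. Lengths are in m, angles in rad, forces in N, time in s.
With the tool pointing down it reaches from about 0.35 to 0.8 m from the base axis. Payload 7.3 kg.
Tool frame: the origin (TCP) lies midway between the tips of the shut fingers; the grasp point (between the pads) lies 19 mm behind it; z points along the fingers, y is the direction in which the jaws open and shut (so a half turn about z gives the same grasp; the last joint's range is limited). The gripper opens to 85 mm and grips with 20 to 120 N. Pads are 22 mm wide; open, the fingers measure 114 mm over their backs; the gripper's body (76 mm by 85 mm) begins 54 mm behind the grasp point. The pads swing forward as they close: fully open they stand 13 mm farther back than shut.
Start: joints at [-1.404, 0.342, 1.524, -0, 1.275, -0.146], TCP at [0.162, -0.5, 0.231] pointing down, gripper open.
Joint ranges: [-2.53, 2.53], [-0.77, 2.02], [0.04, 2.7], [-1, 4.14], [0.28, 2.66], [-3.11, 3.11]. Speed limits (rad/s): [2.57, 2.57, 3.14, 3.14, 3.14, 3.14].

### API

Orientations are given as a unit quaternion [w, x, y, z].
In Python, from rig import * gives the robot as it stands. The module is installed in compiled form; this text tells all that it offers.
- The arm moves only by the tool apply_moves, never from a script. Its argument "series" is a list of rows, each an object of numbers: "rx", "ry", "rz": the turn, a rotation vector about the world's x, y, z in rad; "x", "y", "z": the shift along the world's x, y, z in m; "hand": the closure, from 0 (fully open) to 1 (shut). A call has 1 to 10 rows; each row is the pose to reach, as a shift and turn from the pose commanded when the call began; what a row does not reach only later rows make up. A row lasts 1/12 s, in which the tool goes at most 41.7 mm and 7.16 degrees, less where a joint would pass 70% of its speed; a pose out of reach is approached as far as the arm can. A call with a gripper value outside its range is refused whole. The fingers move at their own pace and stop on an object; "force" is the grip in N (left out, the last holds). Time passes only in rows, so rows that repeat a pose let the fingers close. It gives the time, the measured TCP pose, the force and the opening at its end, in the units of the state.
- read_state(): the state, without advancing time (a new reading comes with each control period).
- snapshot(name): name is "side" or "top" or "wrist"; returns the picture (480x640x3 uint8, red, green, blue); there is no depth.
- get_calibration(name): a dict with "fx", "fy", "cx", "cy" (pixels), "extrinsics" (4x4, takes a point from camera to world coordinates); the wrist camera has in their place "T_tool_cam" (4x4, takes a point from camera to tool coordinates, whose origin is the TCP and whose axes are the flange's). Camera axes: x right, y down, z forward; pixel columns grow to the right and rows downward; lengths in m; the calibration is good to about 2 mm. A picture is of the moment at which its call begins: read the wrist's pose just before it. get_calibration takes no time and is no camera call.
- sign_off(): hands the job in, once; it reports no verdict.
The state is a dict: "time_s": time; "qpos": joint angles; "joint_vel": joint speeds; "joint_torque": joint torques, N m; "position": TCP position; "tool_rot": TCP orientation; "force": force on the tool from outside, world axes, zero at the start; "moment": the same for the moment, N m; "finger_gap": finger opening in m.
Only numpy, scipy, OpenCV 4.12 (cv2) and the standard library are available. Lean on these libraries where they do the work, as an engineer would, in place of code of your own. Each camera call takes 0.05 s, during which the arm holds its last target. There are 200 camera calls.

### The job

Get the brooches ready and start curing them: press the white tile of every brooch fully home in its wooden setting, lay the brooches flat, face up and side by side in the tray of the curing lamp, and press the lid of the resin pot fully on so the light cannot harden the resin. Then bring the raised lamp head down until it is level over the tray and let go to check that it stays there by itself, and only then press the start button on the lamp's base all the way down. Leave the other things on the bench where they are.

Things in the scene. Friction and masses are not known exactly. Their poses are not given: they have to be found in the camera images.
- uv_lamp: benchtop curing lamp, fixed on the mat (mat top at world z = 3 mm): grey metal base plate 220 mm along its x by 320 mm along its y (y -135 to +185), origin on its underside. Tray: inner floor x -100 to +100, y -125 to +105 mm, at z = 6 mm, with a rim 10 mm wide and 8 mm high round it. The stem is at x 0, y +145, its white foot 60 x 50 mm, 28 mm high
- uv_head (a joint): angle (rad) of the lamp head about its hinge (axis along base x, at base x 0, y +145, z +120 mm): 0 = level, pointing along the base's -y over the tray; positive = raised, 1.57 = straight up; stops at -0.45 and 2.1. It starts raised (1.6 to 1.85). Stiff friction hinge, stays wherever it is left: 1.5 to 3 N at its end lowers it, up to 4.5 N raises it
- uv_head_end (a point): middle of the free end face of the lamp head, 225 mm from the hinge axis. The head is a bar 56 mm wide (along the base's x) and 22 mm thick, from 25 to 225 mm from the hinge; it can be pinched across its width near this end
- start_button (a joint): spring push button on the base plate: 0 = up, 6 mm = fully down (5 N); springs back
- start_button_top (a point): middle of the top face of the start button, 26 mm wide grey disc on a white 42 mm collar; about 28 mm above the mat, at base x -85, y +150 mm
- brooch1: brooch: round wooden setting 50 mm across and 12 mm high, a white round tile 36 mm across in its top; origin in the middle of its underside, z up out of the tile; weighs 40 to 65 g. Four to six brooches are there; absent ones read None
- tile1 (a joint): how far (m) the tile of brooch1 is pressed in: 0 = 7 mm proud of the wood, 6 mm = fully home (1 mm proud). A snug fit: about 6 N moves it, and it stays where it is left
- brooch2: brooch: round wooden setting 50 mm across and 12 mm high, a white round tile 36 mm across in its top; origin in the middle of its underside, z up out of the tile; weighs 40 to 65 g. Four to six brooches are there; absent ones read None
- tile2 (a joint): how far (m) the tile of brooch2 is pressed in: 0 = 7 mm proud of the wood, 6 mm = fully home (1 mm proud). A snug fit: about 6 N moves it, and it stays where it is left
- brooch3: brooch: round wooden setting 50 mm across and 12 mm high, a white round tile 36 mm across in its top; origin in the middle of its underside, z up out of the tile; weighs 40 to 65 g. Four to six brooches are there; absent ones read None
- tile3 (a joint): how far (m) the tile of brooch3 is pressed in: 0 = 7 mm proud of the wood, 6 mm = fully home (1 mm proud). A snug fit: about 6 N moves it, and it stays where it is left
- brooch4: brooch: round wooden setting 50 mm across and 12 mm high, a white round tile 36 mm across in its top; origin in the middle of its underside, z up out of the tile; weighs 40 to 65 g. Four to six brooches are there; absent ones read None
- tile4 (a joint): how far (m) the tile of brooch4 is pressed in: 0 = 7 mm proud of the wood, 6 mm = fully home (1 mm proud). A snug fit: about 6 N moves it, and it stays where it is left
- brooch5: brooch: round wooden setting 50 mm across and 12 mm high, a white round tile 36 mm across in its top; origin in the middle of its underside, z up out of the tile; weighs 40 to 65 g. Four to six brooches are there; absent ones read None
- tile5 (a joint): how far (m) the tile of brooch5 is pressed in: 0 = 7 mm proud of the wood, 6 mm = fully home (1 mm proud). A snug fit: about 6 N moves it, and it stays where it is left
- brooch6: brooch: round wooden setting 50 mm across and 12 mm high, a white round tile 36 mm across in its top; origin in the middle of its underside, z up out of the tile; weighs 40 to 65 g. Four to six brooches are there; absent ones read None
- tile6 (a joint): how far (m) the tile of brooch6 is pressed in: 0 = 7 mm proud of the wood, 6 mm = fully home (1 mm proud). A snug fit: about 6 N moves it, and it stays where it is left
- resin_pot: black pot of curing resin, 54 mm across, its shoulder 34 mm high, paper label round it, with a grey press-on lid; loose, about 160 g; origin in the middle of its underside
- pot_lid (a joint): how far (m) the lid of the resin pot is pressed on: 0 = up, lid top 54 mm above the underside of the pot; 7 mm = fully on, lid top at 47 mm. Lid 55 mm across. About 7 N moves it; it stays
- glue_bottle: bystander: white glue bottle with an orange cap, 40 mm across and 115 mm tall, standing at the back of the mat
- jar_lid: bystander: black jar lid lying alone on the mat near the robot, 72 mm across, 14 mm high, no pot beneath it
- bone_folder: bystander: ivory-coloured bone folder, 17 x 120 x 6 mm, lying at the back of the mat
- thread_spool: bystander: wooden spool with dark thread, 38 mm across, 46 mm tall, standing among the brooches
- flat_brush: bystander: brush lying on the mat between the lamp and the robot
Mind the look-alikes: they are no part of the job. Of the things like the resin_pot, leave any that is pink; of the rest the larger one is meant. Leave any green or purple look-alike of the brooch1 alone.

How it is judged:
By the outcome, as a careful person would: the job done as asked, in the order asked, and still so for the second after the job is handed in, with the robot touching nothing.
Of brooch1, brooch2, brooch3, brooch4, brooch5, brooch6 only 4 to 6 are there at a start; the rules pass over those that are not, and their reading is None.
At some moment in a run one of brooch1, brooch2, brooch3, brooch4, brooch5, brooch6 may be knocked a few centimetres aside while the robot is not near it.
Once in a run the grip may slacken for a moment while it holds something.
It also fails if it takes over 210 s, if anything falls off the work surface, if the arm or the gripper's body presses on something with over 40 N, if the wrist force passes 120 N, or if a joint passes its speed limit or range.

## Working session

There is one attempt and no reset: what is moved stays moved. The work goes in short steps, Python scripts to look and compute and a tool call to move; the robot and the scene stay as the last step left them, time stands still between calls to the robot, and variables do not carry over. Pictures are saved under pics/ and viewed, about 12 in all and at most 16, crops included, and the job is handed in when it is done.

Besides the shell and the picture viewer there is one more tool, called after "Request:" as name([rows], argument=value, ...), one row to a line, values as JSON. apply_moves: Moves the arm, as the interface text tells. Its arguments: {"type":"object","properties":{"series":{"type":"array"},"force":{"type":"number"}},"required":["series"]}

```bash
mkdir -p pics
cat > h.py <<'E'
from rig import *
import numpy as np, cv2
def snap(n,f):
    im=snapshot(n); cv2.imwrite('pics/'+f+'.png',im[:,:,::-1]); return im
def load(f): return cv2.imread('pics/'+f+'.png')[:,:,::-1]
def ray(n,uv,z,T=None):
    c=get_calibration(n)
    E=np.array(c['extrinsics']) if T is None else T
    d=E[:3,:3]@np.array([(uv[0]-c['cx'])/c['fx'],(uv[1]-c['cy'])/c['fy'],1.])
    o=E[:3,3]; return o+d*(z-o[2])/d[2]
def wristT():
    from scipy.spatial.transform import Rotation as R
    s=read_state(); T=np.eye(4); q=s['tool_rot']; T[:3,:3]=R.from_quat([q[1],q[2],q[3],q[0]]).as_matrix(); T[:3,3]=s['position']
    return T@np.array(get_calibration('wrist')['T_tool_cam'])
def proj(n,p,T=None):
    c=get_calibration(n); E=np.array(c['extrinsics']) if T is None else T
    q=np.linalg.inv(E)@np.r_[p,1]; return np.array([c['fx']*q[0]/q[2]+c['cx'],c['fy']*q[1]/q[2]+c['cy']])
E
python3 - <<'E'
from h import *
snap('top','top0');snap('side','side0')
s=read_state();print(s)
for n in('top','side','wrist'):print(n,get_calibration(n))
E
```

```text
{'time_s': 0.1, 'qpos': array([-1.40401547e+00,  3.42687254e-01,  1.52491168e+00,  3.78757676e-06,
        1.27539777e+00, -1.46011239e-01]), 'joint_vel': array([ 0.00037475, -0.00145277, -0.00387472,  0.00086911, -0.00060398,
        0.00016851]), 'joint_torque': array([ 1.96244451e-03, -4.34447336e+01, -2.46492094e+01, -8.71682732e-05,
        4.70209183e-03,  1.58511071e-06]), 'position': array([ 0.16150881, -0.49917025,  0.23068113]), 'tool_rot': array([-7.02006031e-04,  9.87794888e-01,  1.55758678e-01, -5.47899046e-06]), 'force': array([-0.22105048, -0.09442697, -0.36275661]), 'moment': array([-0.0188056 , -0.02622593, -0.02328528]), 'finger_gap': 0.08509157882497824}
top {'fx': 474.86000461677907, 'fy': 474.86000461677907, 'cx': 325.8259866508121, 'cy': 233.78983688712796, 'extrinsics': array([[-0.02386532, -0.99587505,  0.08754046,  0.40406641],
       [-0.99970813,  0.02344462, -0.00583101, -0.15428019],
       [ 0.0037546 , -0.08765406, -0.9961439 ,  1.04974652],
       [ 0.        ,  0.        ,  0.        ,  1.        ]])}
side {'fx': 622.6230039879262, 'fy': 622.6230039879262, 'cx': 337.9540373321399, 'cy': 228.3323655709753, 'extrinsics': array([[ 0.99805557, -0.02887638,  0.05523797,  0.43687519],
       [-0.06104245, -0.63204842,  0.77252095, -1.26503247],
       [ 0.01260547, -0.7743907 , -0.63258213,  1.00711033],
       [ 0.        ,  0.        ,  0.        ,  1.        ]])}
wrist {'fx': 335.3867097369159, 'fy': 335.3867097369159, 'cx': 314.37020454025367, 'cy': 238.69387597964908, 'T_tool_cam': array([[-8.78131960e-04, -9.59966944e-01, -2.80111934e-01,
         7.15661057e-02],
       [ 9.99999588e-01, -9.07354329e-04, -2.53521373e-05,
        -5.80255318e-04],
       [-2.29823562e-04, -2.80111840e-01,  9.59967345e-01,
        -1.43865956e-01],
       [ 0.00000000e+00,  0.00000000e+00,  0.00000000e+00,
         1.00000000e+00]])}
```

View pics/top0.png

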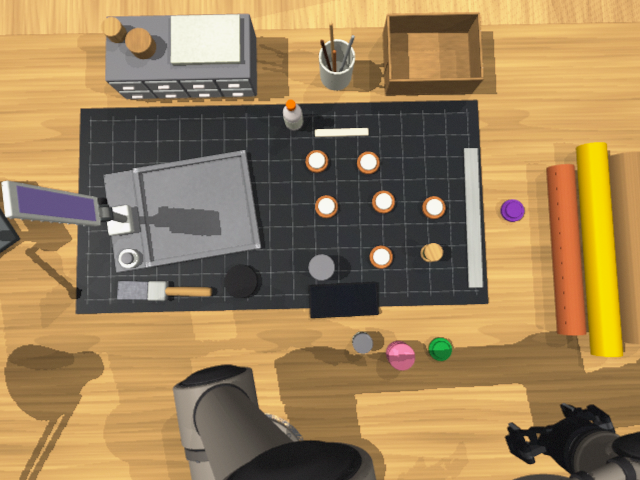

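View pics/side0.png

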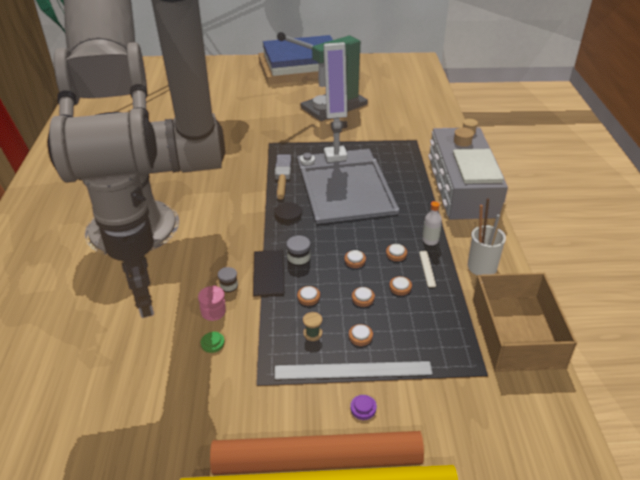

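Top view: the brooches (white tile in an orange-brown ring) are at (316,161), (368,162), (326,206), (383,202), (434,207) and (381,257). Their look-alikes are green (440,349) and purple (512,210), and the spool is at (432,252).

For the pot, the candidates are the large grey lid (321,267), the small grey one (362,343), the pink one (401,356) and the black jar lid (241,281). By the description I choose (321,267). The lamp is at left with its head up, foot at (121,220) and button at (129,257).

```bash
cat > m.py <<'E'
from h import *
im=load('top0')
hsv=cv2.cvtColor(im,cv2.COLOR_RGB2HSV)
w=((hsv[:,:,1]<60)&(hsv[:,:,2]>170)).astype(np.uint8)
n,l,st,c=cv2.connectedComponentsWithStats(w)
for i in range(1,n):
    if 60<st[i,4]<1500 and 280<c[i,0]<470 and 140<c[i,1]<290: print('tile',st[i],c[i].round(1),ray('top',c[i],.02).round(4))
for nm,uv,z in(('pot',(321,267),.055),('spool',(432,252),.046),('btn',(129,257),.031),('foot',(121,220),.031),('jar',(241,281),.017),('brush',(211,292),.01)):print(nm,ray('top',uv,z).round(3))
a=cv2.resize(im[140:300,80:300],None,fx=3.6,fy=3.6,interpolation=cv2.INTER_CUBIC);cv2.imwrite('pics/c1.png',a[:,:,::-1])
E
python3 m.py
```

```text
tile [309 153  16  15 198] [316.3 159.9] [ 0.6586 -0.1433  0.02  ]
tile [360 154  17  16 202] [368.1 161.6] [ 0.6523 -0.2573  0.02  ]
tile [376 193  16  16 205] [383.3 200.8] [ 0.5641 -0.288   0.02  ]
tile [318 198  17  16 207] [326.  205.7] [ 0.5563 -0.1621  0.02  ]
tile [426 199  17  16 207] [434.  206.6] [ 0.5487 -0.3986  0.02  ]
tile [373 249  17  16 209] [381.  256.4] [ 0.4425 -0.2787  0.02  ]
pot [ 0.422 -0.148  0.055]
spool [ 0.448 -0.384  0.046]
btn [0.454 0.262 0.031]
foot [0.534 0.28  0.031]
jar [0.397 0.026 0.017]
brush [0.374 0.092 0.01 ]
```

View pics/c1.png

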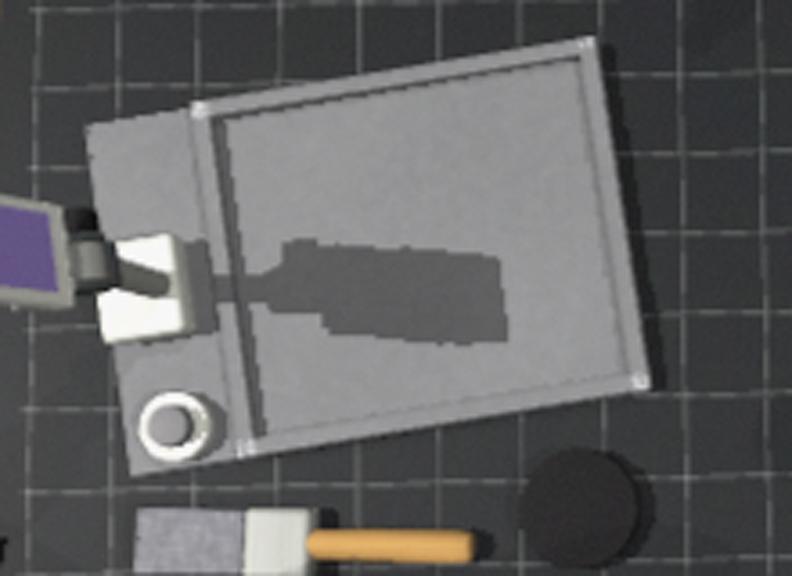

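```bash
cat > f.py <<'E'
from h import *
C=[((592,40),(110,-135),.017),((645,387),(-110,-135),.017),((243,453),(-110,115),.017),((198,104),(110,115),.017),((86,124),(110,185),.006),((131,475),(-110,185),.006),((176,425),(-85,150),.031)]
P=np.array([ray('top',(80+u/3.6,140+v/3.6),z)[:2] for (u,v),_,z in C]);B=np.array([b for _,b,_ in C])/1000.
Pm,Bm=P.mean(0),B.mean(0);U,S,V=np.linalg.svd((B-Bm).T@(P-Pm));R=(U@V).T
t=Pm-R@Bm;print('yaw',np.arctan2(R[1,0],R[0,0]),'t',t.round(4));print(((P-B@R.T-t)*1000).round(1))
w=lambda x,y:(R@[x,y]+t).round(3)
print('hinge',w(0,.145),'btn',w(-.085,.15),'end0',w(0,-.08),'grip0',w(0,-.06))
for y in(.065,-.01,-.085):print([w(x,y) for x in(.05,-.05)])
E
python3 f.py
```

```text
yaw 0.1422788024537048 t [0.5572 0.1308]
[[-2.3  2.8]
 [ 0.8  3.9]
 [ 2.2 -1.3]
 [-1.3 -3. ]
 [ 0.2  1.1]
 [ 0.7  1.3]
 [-0.4 -4.7]]
hinge [0.537 0.274] btn [0.452 0.267] end0 [0.569 0.052] grip0 [0.566 0.071]
[array([0.597, 0.202]), array([0.498, 0.188])]
[array([0.608, 0.128]), array([0.509, 0.114])]
[array([0.619, 0.054]), array([0.52, 0.04])]
```

Request:
apply_moves([
  {"x": 0.281,"y": 0.22,"rz": 1.25,"hand": 0.25},
  {"x": 0.281,"y": 0.22,"rz": 1.25,"hand": 0.25},
  {"x": 0.281,"y": 0.22,"rz": 1.25,"hand": 0.25},
  {"x": 0.281,"y": 0.22,"rz": 1.25,"hand": 0.25},
  {"x": 0.281,"y": 0.22,"rz": 1.25,"hand": 0.25},
  {"x": 0.281,"y": 0.22,"rz": 1.25,"hand": 0.25},
  {"x": 0.281,"y": 0.22,"z": -0.05,"rz": 1.25,"hand": 0.25},
  {"x": 0.281,"y": 0.22,"z": -0.13,"rz": 1.25,"hand": 0.25},
  {"x": 0.281,"y": 0.22,"z": -0.13,"rz": 1.25,"hand": 0.25},
  {"x": 0.281,"y": 0.22,"z": -0.13,"rz": 1.25,"hand": 0.25},
], force=40)

```text
invalid input
```

Request:
apply_moves([
  {"rz": 0.15,"z": -0.02,"hand": 0.25},
  {"rz": 0.15,"z": -0.02,"hand": 0.25},
  {"rz": 0.15,"z": -0.02,"hand": 0.25},
])

```text
invalid input
```

```bash
cat > look.py <<'E'
from h import *
import sys
T=wristT(); im=snap('wrist',sys.argv[1]); s=read_state()
print('t',s['time_s'],s['position'].round(4),s['finger_gap'],s['qpos'].round(2),s['force'].round(1))
hsv=cv2.cvtColor(im,cv2.COLOR_RGB2HSV)
w=((hsv[:,:,1]<60)&(hsv[:,:,2]>170)).astype(np.uint8)
n,l,st,c=cv2.connectedComponentsWithStats(w)
for i in range(1,n):
    if st[i,4]>150: print(st[i],c[i].round(1),ray('wrist',c[i],.019,T).round(4))
E
python3 look.py w1
```

```text
t 0.15 [ 0.1615 -0.4992  0.2308] 0.08567477898661673 [-1.4   0.34  1.52 -0.    1.28 -0.15] [-0.1  1.2 -0.4]
```

View pics/w1.png

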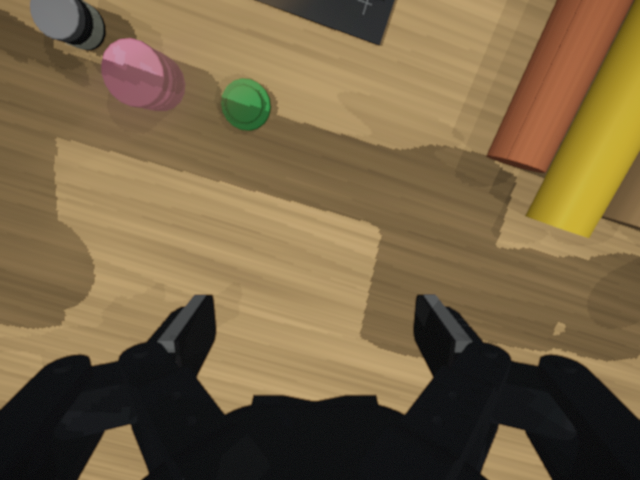

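The moves were refused, so the arm hasn't moved. The picture shows bare table with the pink pot (140,72) and green look-alike (246,104). I'll give every row all its keys.

Request:
apply_moves([
  {"x": 0.281,"y": 0.22,"z": 0.0,"rx": 0,"ry": 0,"rz": 1.25,"hand": 0.25},
  {"x": 0.281,"y": 0.22,"z": 0.0,"rx": 0,"ry": 0,"rz": 1.25,"hand": 0.25},
  {"x": 0.281,"y": 0.22,"z": 0.0,"rx": 0,"ry": 0,"rz": 1.25,"hand": 0.25},
  {"x": 0.281,"y": 0.22,"z": 0.0,"rx": 0,"ry": 0,"rz": 1.25,"hand": 0.25},
  {"x": 0.281,"y": 0.22,"z": 0.0,"rx": 0,"ry": 0,"rz": 1.25,"hand": 0.25},
  {"x": 0.281,"y": 0.22,"z": 0.0,"rx": 0,"ry": 0,"rz": 1.25,"hand": 0.25},
  {"x": 0.281,"y": 0.22,"z": -0.05,"rx": 0,"ry": 0,"rz": 1.25,"hand": 0.25},
  {"x": 0.281,"y": 0.22,"z": -0.13,"rx": 0,"ry": 0,"rz": 1.25,"hand": 0.25},
  {"x": 0.281,"y": 0.22,"z": -0.13,"rx": 0,"ry": 0,"rz": 1.25,"hand": 0.25},
  {"x": 0.281,"y": 0.22,"z": -0.13,"rx": 0,"ry": 0,"rz": 1.25,"hand": 0.25},
], force=40)

```text
time_s: 0.98
position: [0.4408, -0.2806, 0.1061]
tool_rot: [0.001, 0.707, 0.707, 0.0]
force: [1.2, -0.7, -1.0]
finger_gap: 0.0645
```

Request:
apply_moves([
  {"x": 0,"y": 0,"z": 0,"rx": 0,"ry": 0,"rz": 0.14,"hand": 0.25},
  {"x": 0,"y": 0,"z": 0,"rx": 0,"ry": 0,"rz": 0.14,"hand": 0.25},
  {"x": 0,"y": 0,"z": 0,"rx": 0,"ry": 0,"rz": 0.14,"hand": 0.25},
])

```text
time_s: 1.23
position: [0.4399, -0.2818, 0.1071]
tool_rot: [-0.0, 0.66, 0.752, -0.0]
force: [0.0, 0.1, 0.4]
finger_gap: 0.0642
```

```bash
python3 look.py w2
```

```text
t 1.2833 [ 0.44   -0.2824  0.1079] 0.0641573471675849 [-0.72  0.47  1.7  -0.    0.97 -0.85] [-0.8  0.7 -0.3]
[ 264    0  104   67 5463] [315.   27.6] [ 0.4227 -0.1449  0.019 ]
[ 496   54   58   63 2811] [524.   84.7] [ 0.5585 -0.1595  0.019 ]
[   7  100   56   70 2151] [ 35.9 132.9] [ 0.248  -0.2293  0.019 ]
[ 54 103  43  29 323] [ 80.4 116.8] [ 0.2778 -0.2154  0.019 ]
[ 295  214   50   49 1933] [319.6 238.4] [ 0.4433 -0.277   0.019 ]
[ 587  223   51   48 1943] [611.6 246.1] [ 0.654  -0.2555  0.019 ]
[ 458  248   49   47 1864] [481.6 271. ] [ 0.5657 -0.2865  0.019 ]
[461 455  63  25 906] [493.8 468. ] [ 0.6273 -0.47    0.019 ]
```

View pics/w2.png

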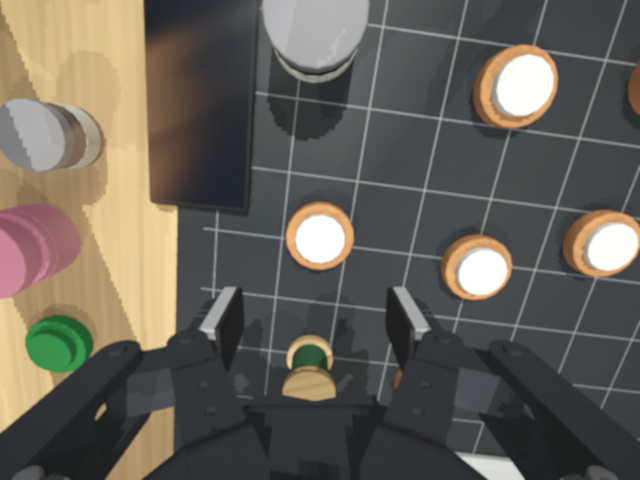

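w2 confirms the choice: brooch (319,238) with a white tile in orange-brown wood, the spool at (309,372), and the big grey-lidded pot at (315,30). The small, pink and green look-alikes are at the left. I'll pick this brooch now.

Request:
apply_moves([
  {"x": 0.003,"y": 0.004,"z": -0.06,"rx": 0,"ry": 0,"rz": 0,"hand": 0.25},
  {"x": 0.003,"y": 0.004,"z": -0.09,"rx": 0,"ry": 0,"rz": 0,"hand": 0.25},
  {"x": 0.003,"y": 0.004,"z": -0.1,"rx": 0,"ry": 0,"rz": 0,"hand": 0.25},
  {"x": 0.003,"y": 0.004,"z": -0.103,"rx": 0,"ry": 0,"rz": 0,"hand": 0.25},
  {"x": 0.003,"y": 0.004,"z": -0.103,"rx": 0,"ry": 0,"rz": 0,"hand": 0.25},
  {"x": 0.003,"y": 0.004,"z": -0.103,"rx": 0,"ry": 0,"rz": 0,"hand": 0.25},
])

```text
time_s: 1.78
position: [0.4436, -0.2792, 0.006]
tool_rot: [0.002, 0.66, 0.752, 0.0]
force: [0.4, 0.1, -0.7]
finger_gap: 0.0642
```

Request:
apply_moves([
  {"x": 0,"y": 0,"z": 0,"rx": 0,"ry": 0,"rz": 0,"hand": 0.6},
  {"x": 0,"y": 0,"z": 0,"rx": 0,"ry": 0,"rz": 0,"hand": 0.6},
  {"x": 0,"y": 0,"z": 0,"rx": 0,"ry": 0,"rz": 0,"hand": 0.6},
  {"x": 0,"y": 0,"z": 0,"rx": 0,"ry": 0,"rz": 0,"hand": 0.6},
  {"x": 0,"y": 0,"z": 0,"rx": 0,"ry": 0,"rz": 0,"hand": 0.6},
])

```text
time_s: 2.2
position: [0.4439, -0.279, 0.0068]
tool_rot: [0.002, 0.659, 0.752, -0.0]
force: [-2.0, -0.1, 6.8]
finger_gap: 0.0477
```

Request:
apply_moves([
  {"x": 0,"y": 0,"z": 0.04,"rx": 0,"ry": 0,"rz": 0,"hand": 0.6},
  {"x": 0,"y": 0,"z": 0.08,"rx": 0,"ry": 0,"rz": 0,"hand": 0.6},
  {"x": 0,"y": 0,"z": 0.1,"rx": 0,"ry": 0,"rz": 0,"hand": 0.6},
  {"x": 0.02,"y": 0.07,"z": 0.1,"rx": 0,"ry": 0,"rz": 0,"hand": 0.6},
  {"x": 0.04,"y": 0.14,"z": 0.1,"rx": 0,"ry": 0,"rz": 0,"hand": 0.6},
  {"x": 0.06,"y": 0.22,"z": 0.1,"rx": 0,"ry": 0,"rz": 0,"hand": 0.6},
  {"x": 0.077,"y": 0.31,"z": 0.1,"rx": 0,"ry": 0,"rz": 0,"hand": 0.6},
  {"x": 0.077,"y": 0.31,"z": 0.1,"rx": 0,"ry": 0,"rz": 0,"hand": 0.6},
  {"x": 0.077,"y": 0.31,"z": 0.1,"rx": 0,"ry": 0,"rz": 0,"hand": 0.6},
  {"x": 0.077,"y": 0.31,"z": 0.1,"rx": 0,"ry": 0,"rz": 0,"hand": 0.6},
])

```text
time_s: 3.03
position: [0.5142, 0.007, 0.106]
tool_rot: [0.001, 0.659, 0.752, 0.001]
force: [1.6, -0.5, -0.4]
finger_gap: 0.0477
```

```bash
python3 look.py w3
```

```text
t 3.0833 [0.5153 0.0138 0.1061] 0.04749335913225509 [-0.12  0.46  1.72  0.    0.95 -0.26] [ 0.4  5.  -0.7]
[ 234    0   55  261 3199] [249.6 135.3] [0.4628 0.076  0.019 ]
[  255     0   312   239 44237] [406.5 141.8] [0.5659 0.0854 0.019 ]
[469   0  30  32 340] [480.6  15.6] [0.5951 0.1627 0.019 ]
[ 404   31   41   69 1313] [421.3  59.8] [0.5649 0.1346 0.019 ]
[ 340   32  251  225 4121] [515.7 188. ] [0.6467 0.0652 0.019 ]
[394 111  20  21 234] [402.2 120.4] [0.5604 0.0982 0.019 ]
[ 274  268   82   78 5043] [314.4 306.6] [ 0.5212 -0.0422  0.019 ]
[ 564  363   76   86 2204] [610.4 398.4] [ 0.7775 -0.0946  0.019 ]
[440 411  35  37 808] [454.7 432. ] [ 0.6569 -0.1455  0.019 ]
[ 143  415   51   49 1212] [170.  439.5] [ 0.4135 -0.1849  0.019 ]
```

View pics/w3.png

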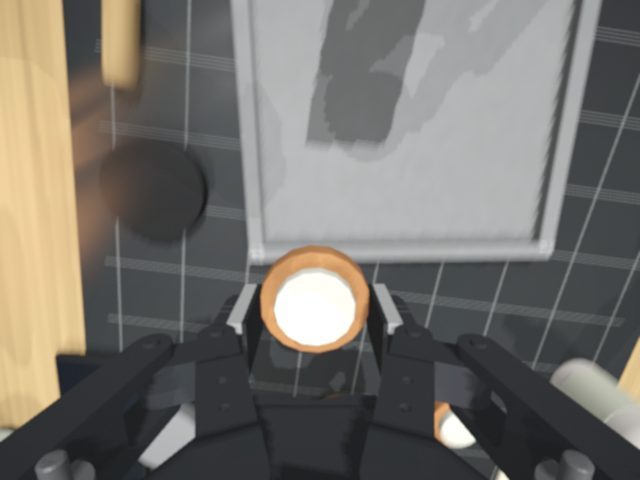

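Request:
apply_moves([
  {"x": 0.003,"y": 0.014,"z": -0.02,"rx": 0,"ry": 0,"rz": 0,"hand": 0.6},
  {"x": 0.003,"y": 0.014,"z": -0.05,"rx": 0,"ry": 0,"rz": 0,"hand": 0.6},
  {"x": 0.003,"y": 0.014,"z": -0.05,"rx": 0,"ry": 0,"rz": 0,"hand": 0.6},
  {"x": 0.003,"y": 0.014,"z": -0.05,"rx": 0,"ry": 0,"rz": 0,"hand": 0.6},
])

```text
time_s: 3.42
position: [0.5159, 0.0191, 0.0545]
tool_rot: [-0.001, 0.659, 0.752, -0.0]
force: [-0.3, -0.1, -0.3]
finger_gap: 0.0477
```

Run:
```python
from h import *
T=wristT();im=snap('wrist','w4');print(read_state()['position'])
c=get_calibration('wrist')
for b in((-110,-135),(110,-135),(-100,-125),(100,-125)):
    x,y=b[0]/1e3,b[1]/1e3; p=[.5572+.9899*x-.1418*y,.1308+.1418*x+.9899*y,.017];print(b,proj('wrist',p,T).round(0))
```

```text
[0.51690989 0.01868494 0.05545685]
(-110, -135) [226. 318.]
(110, -135) [592. 314.]
(-100, -125) [242. 302.]
(100, -125) [578. 299.]
```

View pics/w4.png

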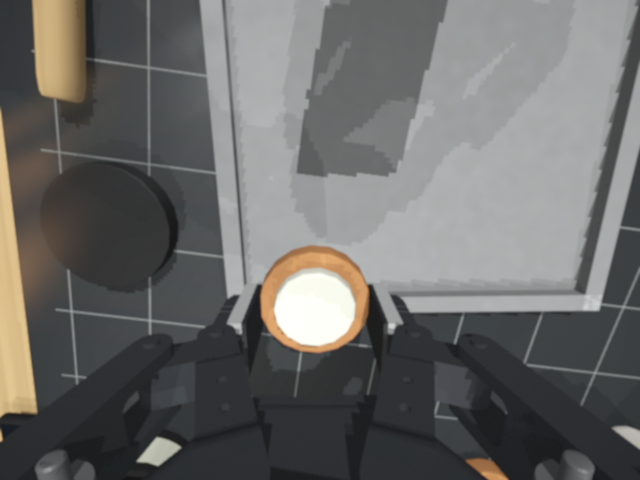

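Request:
apply_moves([
  {"x": 0.006,"y": 0.018,"z": 0,"rx": 0,"ry": 0,"rz": 0,"hand": 0.6},
  {"x": 0.006,"y": 0.018,"z": -0.02,"rx": 0,"ry": 0,"rz": 0,"hand": 0.6},
  {"x": 0.006,"y": 0.018,"z": -0.036,"rx": 0,"ry": 0,"rz": 0,"hand": 0.6},
  {"x": 0.006,"y": 0.018,"z": -0.042,"rx": 0,"ry": 0,"rz": 0,"hand": 0.6},
  {"x": 0.006,"y": 0.018,"z": -0.042,"rx": 0,"ry": 0,"rz": 0,"hand": 0.6},
])

```text
time_s: 3.88
position: [0.5229, 0.0364, 0.0131]
tool_rot: [0.0, 0.659, 0.752, 0.0]
force: [-0.7, 0.0, -0.6]
finger_gap: 0.0478
```

Request:
apply_moves([
  {"x": 0,"y": 0,"z": 0,"rx": 0,"ry": 0,"rz": 0,"hand": 0.25},
  {"x": 0,"y": 0,"z": 0,"rx": 0,"ry": 0,"rz": 0,"hand": 0.25},
  {"x": 0,"y": 0,"z": 0,"rx": 0,"ry": 0,"rz": 0,"hand": 0.25},
  {"x": 0,"y": 0,"z": 0.04,"rx": 0,"ry": 0,"rz": 0,"hand": 0.25},
  {"x": 0,"y": 0,"z": 0.06,"rx": 0,"ry": 0,"rz": 0,"hand": 1},
  {"x": 0,"y": 0,"z": 0.06,"rx": 0,"ry": 0,"rz": 0,"hand": 1},
  {"x": 0,"y": 0,"z": 0.06,"rx": 0,"ry": 0,"rz": 0,"hand": 1},
  {"x": 0,"y": 0,"z": 0.06,"rx": 0,"ry": 0,"rz": 0,"hand": 1},
  {"x": 0,"y": 0,"z": 0.06,"rx": 0,"ry": 0,"rz": 0,"hand": 1},
  {"x": 0,"y": 0,"z": 0.06,"rx": 0,"ry": 0,"rz": 0,"hand": 1},
])

```text
time_s: 4.72
position: [0.5218, 0.0371, 0.0713]
tool_rot: [-0.001, 0.659, 0.752, -0.001]
force: [-0.4, -0.5, 0.2]
finger_gap: 0.0001
```

```bash
python3 look.py w5
```

```text
t 4.7667 [0.5219 0.0371 0.0713] -2.6812950016489704e-06 [-0.08  0.52  1.73  0.    0.89 -0.21] [-0.6 -0.5 -0.2]
[195   0  16  17 218] [202.3   6.5] [0.4477 0.1657 0.019 ]
[ 227   19   83  123 5839] [266.7  73.7] [0.4829 0.139  0.019 ]
[  336    55   234   241 34123] [465.2 197.3] [0.6046 0.0883 0.019 ]
[ 239  156   86  141 4324] [266.5 235.2] [0.4909 0.05   0.019 ]
[ 215  207   64  117 2021] [233.6 277.9] [0.4729 0.0193 0.019 ]
[ 351  210  229  112 3594] [493.7 295.6] [0.6388 0.029  0.019 ]
[ 287  234   60   56 2478] [317.  260.2] [0.5235 0.038  0.019 ]
[621 453  19  27 354] [630.2 468.8] [ 0.7815 -0.0973  0.019 ]
```

Request:
apply_moves([
  {"x": 0.001,"y": 0.001,"z": -0.035,"rx": 0,"ry": 0,"rz": 0,"hand": 1},
  {"x": 0.001,"y": 0.001,"z": -0.04,"rx": 0,"ry": 0,"rz": 0,"hand": 1},
  {"x": 0.001,"y": 0.001,"z": -0.044,"rx": 0,"ry": 0,"rz": 0,"hand": 1},
  {"x": 0.001,"y": 0.001,"z": -0.048,"rx": 0,"ry": 0,"rz": 0,"hand": 1},
  {"x": 0.001,"y": 0.001,"z": -0.05,"rx": 0,"ry": 0,"rz": 0,"hand": 1},
  {"x": 0.001,"y": 0.001,"z": -0.05,"rx": 0,"ry": 0,"rz": 0,"hand": 1},
])

```text
time_s: 5.27
position: [0.5234, 0.0381, 0.0226]
tool_rot: [-0.0, 0.659, 0.752, -0.0]
force: [-0.0, 0.5, 0.3]
finger_gap: -0.0003
```

Request:
apply_moves([
  {"x": 0,"y": 0,"z": -0.002,"rx": 0,"ry": 0,"rz": 0,"hand": 1},
  {"x": 0,"y": 0,"z": -0.002,"rx": 0,"ry": 0,"rz": 0,"hand": 1},
])

```text
time_s: 5.43
position: [0.524, 0.0381, 0.0219]
tool_rot: [0.001, 0.659, 0.752, 0.0]
force: [-4.8, -0.8, 13.1]
finger_gap: -0.0003
```

Request:
apply_moves([
  {"x": 0,"y": 0,"z": -0.002,"rx": 0,"ry": 0,"rz": 0,"hand": 1},
  {"x": 0,"y": 0,"z": -0.002,"rx": 0,"ry": 0,"rz": 0,"hand": 1},
])

```text
time_s: 5.6
position: [0.5242, 0.0381, 0.0218]
tool_rot: [0.001, 0.659, 0.752, 0.001]
force: [-8.6, 0.3, 29.4]
finger_gap: -0.0001
```

Request:
apply_moves([
  {"x": 0,"y": 0,"z": 0.04,"rx": 0,"ry": 0,"rz": 0,"hand": 0.9},
  {"x": 0.008,"y": -0.04,"z": 0.08,"rx": 0,"ry": 0,"rz": 0,"hand": 0.25},
  {"x": 0.033,"y": -0.2,"z": 0.08,"rx": 0,"ry": 0,"rz": 0,"hand": 0.25},
  {"x": 0.033,"y": -0.2,"z": 0.08,"rx": 0,"ry": 0,"rz": 0,"hand": 0.25},
  {"x": 0.033,"y": -0.2,"z": 0.08,"rx": 0,"ry": 0,"rz": 0,"hand": 0.25},
  {"x": 0.033,"y": -0.2,"z": 0.08,"rx": 0,"ry": 0,"rz": 0,"hand": 0.25},
  {"x": 0.033,"y": -0.2,"z": 0.08,"rx": 0,"ry": 0,"rz": 0,"hand": 0.25},
  {"x": 0.033,"y": -0.2,"z": 0.08,"rx": 0,"ry": 0,"rz": 0,"hand": 0.25},
])

```text
time_s: 6.27
position: [0.5571, -0.165, 0.0988]
tool_rot: [0.001, 0.661, 0.751, 0.0]
force: [-0.5, 0.0, 1.1]
finger_gap: 0.0641
```

```bash
python3 look.py w6|grep -v 0.6
python3 - <<'E'
from h import *
im=snap('top','top1')
hsv=cv2.cvtColor(im,cv2.COLOR_RGB2HSV)
w=((hsv[:,:,1]<60)&(hsv[:,:,2]>170)).astype(np.uint8)
n,l,st,c=cv2.connectedComponentsWithStats(w)
for i in range(1,n):
    if 60<st[i,4]<400 and 200<c[i,0]<470 and 140<c[i,1]<290: print('tile',st[i],ray('top',c[i],.02).round(4))
E
```

```text
t 6.3167 [ 0.5565 -0.1628  0.0984] 0.063872402176954 [-0.42  0.57  1.54  0.    1.03 -0.55] [0.3 0.5 0.5]
[585 147  55  22 924] [616.3 157.7] [ 0.7443 -0.0795  0.019 ]
[  35  160   96   93 6912] [ 82.4 205.8] [ 0.3985 -0.1554  0.019 ]
[579 186  61  29 551] [606.3 201.2] [ 0.7484 -0.1077  0.019 ]
[ 503  234   56  112 2687] [530.3 287.9] [ 0.7171 -0.1758  0.019 ]
[200 288  35  51 577] [216.5 311.8] [ 0.4918 -0.2238  0.019 ]
[282 375  45  26 903] [304.9 387.8] [ 0.5648 -0.2827  0.019 ]
tile [283 130  16  26 215] [ 0.6982 -0.0865  0.02  ]
tile [357 160  17  26 220] [ 0.6274 -0.249   0.02  ]
tile [377 194  15  15 170] [ 0.5643 -0.2886  0.02  ]
tile [428 199  14  15 172] [ 0.5492 -0.3996  0.02  ]
tile [228 212  25  26 384] [0.5208 0.0279 0.02  ]
tile [322 246  16  26 239] [ 0.4403 -0.1661  0.02  ]
```

```bash
cat > look.py <<'E'
from h import *
import sys
T=wristT(); im=snap('wrist',sys.argv[1]); s=read_state(); P=s['position']
print('t',s['time_s'],P.round(4),round(s['finger_gap'],4),s['force'].round(1))
z=float(sys.argv[2]) if len(sys.argv)>2 else .019
hsv=cv2.cvtColor(im,cv2.COLOR_RGB2HSV)
w=((hsv[:,:,1]<60)&(hsv[:,:,2]>195)).astype(np.uint8)
n,l,st,c=cv2.connectedComponentsWithStats(w)
for i in range(1,n):
    p=ray('wrist',c[i],z,T); b=st[i]
    if b[4]>600 and abs(b[2]-b[3])<14 and b[4]>.65*b[2]*b[3]: print(b,p.round(4),'d',(p[:2]-P[:2]).round(4))
E
python3 look.py w6b
```

```text
t 6.4167 [ 0.5562 -0.1605  0.0982] 0.064 [ 0.8 -0.3  0. ]
[  38  172   94   86 5352] [ 0.3965 -0.1608  0.019 ] d [-0.1597 -0.0003]
[ 441  213   53   52 2184] [ 0.6601 -0.1411  0.019 ] d [0.1039 0.0195]
[ 290  221   52   52 2112] [ 0.557  -0.1603  0.019 ] d [0.0008 0.0003]
```

Request:
apply_moves([
  {"x": 0.001,"y": 0,"z": -0.06,"rx": 0,"ry": 0,"rz": 0,"hand": 0.25},
  {"x": 0.001,"y": 0,"z": -0.08,"rx": 0,"ry": 0,"rz": 0,"hand": 0.25},
  {"x": 0.001,"y": 0,"z": -0.09,"rx": 0,"ry": 0,"rz": 0,"hand": 0.25},
  {"x": 0.001,"y": 0,"z": -0.093,"rx": 0,"ry": 0,"rz": 0,"hand": 0.25},
  {"x": 0.001,"y": 0,"z": -0.093,"rx": 0,"ry": 0,"rz": 0,"hand": 0.25},
  {"x": 0.001,"y": 0,"z": -0.093,"rx": 0,"ry": 0,"rz": 0,"hand": 0.6},
  {"x": 0.001,"y": 0,"z": -0.093,"rx": 0,"ry": 0,"rz": 0,"hand": 0.6},
  {"x": 0.001,"y": 0,"z": -0.093,"rx": 0,"ry": 0,"rz": 0,"hand": 0.6},
  {"x": 0.001,"y": 0,"z": -0.093,"rx": 0,"ry": 0,"rz": 0,"hand": 0.6},
  {"x": 0.001,"y": 0,"z": -0.093,"rx": 0,"ry": 0,"rz": 0,"hand": 0.6},
])

```text
time_s: 7.25
position: [0.5591, -0.1622, 0.0077]
tool_rot: [0.002, 0.659, 0.752, 0.001]
force: [1.5, 2.6, 7.4]
finger_gap: 0.0475
```

Request:
apply_moves([
  {"x": 0,"y": 0,"z": 0.04,"rx": 0,"ry": 0,"rz": 0,"hand": 0.6},
  {"x": 0,"y": 0.01,"z": 0.08,"rx": 0,"ry": 0,"rz": 0,"hand": 0.6},
  {"x": -0.01,"y": 0.04,"z": 0.08,"rx": 0,"ry": 0,"rz": 0,"hand": 0.6},
  {"x": -0.044,"y": 0.26,"z": 0.08,"rx": 0,"ry": 0,"rz": 0,"hand": 0.6},
  {"x": -0.044,"y": 0.26,"z": 0.08,"rx": 0,"ry": 0,"rz": 0,"hand": 0.6},
  {"x": -0.044,"y": 0.26,"z": 0.08,"rx": 0,"ry": 0,"rz": 0,"hand": 0.6},
  {"x": -0.044,"y": 0.26,"z": 0.08,"rx": 0,"ry": 0,"rz": 0,"hand": 0.6},
  {"x": -0.044,"y": 0.26,"z": 0.08,"rx": 0,"ry": 0,"rz": 0,"hand": 0.6},
  {"x": -0.044,"y": 0.26,"z": 0.08,"rx": 0,"ry": 0,"rz": 0,"hand": 0.6},
  {"x": -0.044,"y": 0.26,"z": 0.08,"rx": 0,"ry": 0,"rz": 0,"hand": 0.6},
])

```text
time_s: 8.08
position: [0.513, 0.1015, 0.0865]
tool_rot: [0.0, 0.657, 0.754, 0.001]
force: [-0.3, 0.2, 0.1]
finger_gap: 0.0473
```

Request:
apply_moves([
  {"x": 0,"y": 0,"z": 0,"rx": 0,"ry": 0,"rz": 0,"hand": 0.6},
  {"x": 0,"y": 0,"z": 0,"rx": 0,"ry": 0,"rz": 0,"hand": 0.6},
])

```text
time_s: 8.25
position: [0.514, 0.0974, 0.0859]
tool_rot: [0.001, 0.659, 0.752, 0.0]
force: [0.0, -0.5, 0.6]
finger_gap: 0.0471
```

Request:
apply_moves([
  {"x": -0.001,"y": 0.003,"z": -0.04,"rx": 0,"ry": 0,"rz": 0,"hand": 0.6},
  {"x": -0.001,"y": 0.003,"z": -0.06,"rx": 0,"ry": 0,"rz": 0,"hand": 0.6},
  {"x": -0.001,"y": 0.003,"z": -0.07,"rx": 0,"ry": 0,"rz": 0,"hand": 0.6},
  {"x": -0.001,"y": 0.003,"z": -0.073,"rx": 0,"ry": 0,"rz": 0,"hand": 0.6},
  {"x": -0.001,"y": 0.003,"z": -0.073,"rx": 0,"ry": 0,"rz": 0,"hand": 0.6},
  {"x": -0.001,"y": 0.003,"z": -0.073,"rx": 0,"ry": 0,"rz": 0,"hand": 0.25},
  {"x": -0.001,"y": 0.003,"z": -0.073,"rx": 0,"ry": 0,"rz": 0,"hand": 0.25},
  {"x": -0.001,"y": 0.003,"z": -0.073,"rx": 0,"ry": 0,"rz": 0,"hand": 0.25},
  {"x": -0.001,"y": 0.003,"z": -0.033,"rx": 0,"ry": 0,"rz": 0,"hand": 0.25},
  {"x": -0.001,"y": 0.003,"z": -0.033,"rx": 0,"ry": 0,"rz": 0,"hand": 0.25},
])

```text
time_s: 9.08
position: [0.5157, 0.1014, 0.057]
tool_rot: [0.003, 0.659, 0.752, 0.003]
force: [1.2, 0.7, 0.5]
finger_gap: 0.0643
```

Request:
apply_moves([
  {"x": 0,"y": 0,"z": 0,"rx": 0,"ry": 0,"rz": 0,"hand": 1},
  {"x": 0,"y": 0,"z": 0,"rx": 0,"ry": 0,"rz": 0,"hand": 1},
  {"x": 0,"y": 0,"z": 0,"rx": 0,"ry": 0,"rz": 0,"hand": 1},
  {"x": 0,"y": 0,"z": 0,"rx": 0,"ry": 0,"rz": 0,"hand": 1},
  {"x": 0,"y": 0,"z": -0.016,"rx": 0,"ry": 0,"rz": 0,"hand": 1},
  {"x": 0,"y": 0,"z": -0.022,"rx": 0,"ry": 0,"rz": 0,"hand": 1},
  {"x": 0,"y": 0,"z": -0.027,"rx": 0,"ry": 0,"rz": 0,"hand": 1},
  {"x": 0,"y": 0,"z": -0.032,"rx": 0,"ry": 0,"rz": 0,"hand": 1},
  {"x": 0,"y": 0,"z": -0.0345,"rx": 0,"ry": 0,"rz": 0,"hand": 1},
  {"x": 0,"y": 0,"z": -0.0345,"rx": 0,"ry": 0,"rz": 0,"hand": 1},
])

```text
time_s: 9.92
position: [0.5118, 0.1011, 0.0216]
tool_rot: [-0.0, 0.659, 0.752, -0.0]
force: [-15.1, -2.2, 43.6]
finger_gap: 0.0002
```

Request:
apply_moves([
  {"x": 0,"y": 0,"z": 0.04,"rx": 0,"ry": 0,"rz": 0,"hand": 0.9},
  {"x": 0.008,"y": -0.04,"z": 0.08,"rx": 0,"ry": 0,"rz": 0,"hand": 0.25},
  {"x": 0.052,"y": -0.39,"z": 0.08,"rx": 0,"ry": 0,"rz": 0,"hand": 0.25},
  {"x": 0.052,"y": -0.39,"z": 0.08,"rx": 0,"ry": 0,"rz": 0,"hand": 0.25},
  {"x": 0.052,"y": -0.39,"z": 0.08,"rx": 0,"ry": 0,"rz": 0,"hand": 0.25},
  {"x": 0.052,"y": -0.39,"z": 0.08,"rx": 0,"ry": 0,"rz": 0,"hand": 0.25},
  {"x": 0.052,"y": -0.39,"z": 0.08,"rx": 0,"ry": 0,"rz": 0,"hand": 0.25},
  {"x": 0.052,"y": -0.39,"z": 0.08,"rx": 0,"ry": 0,"rz": 0,"hand": 0.25},
  {"x": 0.052,"y": -0.39,"z": 0.08,"rx": 0,"ry": 0,"rz": 0,"hand": 0.25},
  {"x": 0.052,"y": -0.39,"z": 0.08,"rx": 0,"ry": 0,"rz": 0,"hand": 0.25},
])

```text
time_s: 10.75
position: [0.5602, -0.2606, 0.0965]
tool_rot: [-0.0, 0.659, 0.752, -0.0]
force: [1.3, 0.5, 0.1]
finger_gap: 0.0639
```

Request:
apply_moves([
  {"x": 0,"y": -0.015,"z": 0,"rx": 0,"ry": 0,"rz": 0,"hand": 0.25},
  {"x": 0,"y": -0.015,"z": 0,"rx": 0,"ry": 0,"rz": 0,"hand": 0.25},
  {"x": 0,"y": -0.015,"z": 0,"rx": 0,"ry": 0,"rz": 0,"hand": 0.25},
])

```text
time_s: 11.0
position: [0.56, -0.2737, 0.096]
tool_rot: [-0.001, 0.66, 0.752, 0.0]
force: [0.4, 0.9, -0.2]
finger_gap: 0.0643
```

```bash
python3 look.py w7
```

```text
t 11.05 [ 0.5601 -0.2725  0.0961] 0.0636 [ 0.2 -0.7 -0.3]
[ 482   23   61   68 3173] [ 0.6609 -0.1398  0.019 ] d [0.1008 0.1327]
[ 436  230   51   51 2043] [ 0.6615 -0.2649  0.019 ] d [0.1014 0.0076]
[ 293  242   52   50 2042] [ 0.5647 -0.2862  0.019 ] d [ 0.0047 -0.0136]
```

Request:
apply_moves([
  {"x": 0.0045,"y": -0.014,"z": -0.05,"rx": 0,"ry": 0,"rz": 0,"hand": 0.25},
  {"x": 0.0045,"y": -0.014,"z": -0.08,"rx": 0,"ry": 0,"rz": 0,"hand": 0.25},
  {"x": 0.0045,"y": -0.014,"z": -0.088,"rx": 0,"ry": 0,"rz": 0,"hand": 0.25},
  {"x": 0.0045,"y": -0.014,"z": -0.09,"rx": 0,"ry": 0,"rz": 0,"hand": 0.25},
  {"x": 0.0045,"y": -0.014,"z": -0.09,"rx": 0,"ry": 0,"rz": 0,"hand": 0.25},
  {"x": 0.0045,"y": -0.014,"z": -0.09,"rx": 0,"ry": 0,"rz": 0,"hand": 0.6},
  {"x": 0.0045,"y": -0.014,"z": -0.09,"rx": 0,"ry": 0,"rz": 0,"hand": 0.6},
  {"x": 0.0045,"y": -0.014,"z": -0.09,"rx": 0,"ry": 0,"rz": 0,"hand": 0.6},
  {"x": 0.0045,"y": -0.014,"z": -0.09,"rx": 0,"ry": 0,"rz": 0,"hand": 0.6},
  {"x": 0.0045,"y": -0.014,"z": -0.09,"rx": 0,"ry": 0,"rz": 0,"hand": 0.6},
])

```text
time_s: 11.88
position: [0.5667, -0.2877, 0.0098]
tool_rot: [0.002, 0.659, 0.752, 0.001]
force: [1.9, 2.5, 7.4]
finger_gap: 0.0466
```

Request:
apply_moves([
  {"x": 0,"y": 0,"z": 0.04,"rx": 0,"ry": 0,"rz": 0,"hand": 0.6},
  {"x": 0,"y": 0.01,"z": 0.08,"rx": 0,"ry": 0,"rz": 0,"hand": 0.6},
  {"x": -0.03,"y": 0.28,"z": 0.08,"rx": 0,"ry": 0,"rz": 0,"hand": 0.6},
  {"x": -0.03,"y": 0.28,"z": 0.08,"rx": 0,"ry": 0,"rz": 0,"hand": 0.6},
  {"x": -0.03,"y": 0.28,"z": 0.08,"rx": 0,"ry": 0,"rz": 0,"hand": 0.6},
  {"x": -0.03,"y": 0.28,"z": 0.08,"rx": 0,"ry": 0,"rz": 0,"hand": 0.6},
  {"x": -0.03,"y": 0.28,"z": 0.08,"rx": 0,"ry": 0,"rz": 0,"hand": 0.6},
  {"x": -0.03,"y": 0.28,"z": 0.08,"rx": 0,"ry": 0,"rz": 0,"hand": 0.6},
  {"x": -0.03,"y": 0.28,"z": 0.08,"rx": 0,"ry": 0,"rz": 0,"hand": 0.6},
  {"x": -0.03,"y": 0.28,"z": 0.08,"rx": 0,"ry": 0,"rz": 0,"hand": 0.6},
])

```text
time_s: 12.72
position: [0.5346, -0.0031, 0.0883]
tool_rot: [0.0, 0.657, 0.754, 0.001]
force: [-0.8, 0.1, 0.8]
finger_gap: 0.0466
```

Request:
apply_moves([
  {"x": -0.031,"y": 0.17,"z": 0,"rx": 0,"ry": 0,"rz": 0,"hand": 0.6},
  {"x": -0.031,"y": 0.17,"z": 0,"rx": 0,"ry": 0,"rz": 0,"hand": 0.6},
  {"x": -0.031,"y": 0.17,"z": 0,"rx": 0,"ry": 0,"rz": 0,"hand": 0.6},
  {"x": -0.031,"y": 0.17,"z": 0,"rx": 0,"ry": 0,"rz": 0,"hand": 0.6},
  {"x": -0.031,"y": 0.17,"z": 0,"rx": 0,"ry": 0,"rz": 0,"hand": 0.6},
  {"x": -0.031,"y": 0.17,"z": 0,"rx": 0,"ry": 0,"rz": 0,"hand": 0.6},
  {"x": -0.031,"y": 0.17,"z": 0,"rx": 0,"ry": 0,"rz": 0,"hand": 0.6},
])

```text
time_s: 13.3
position: [0.5048, 0.162, 0.0876]
tool_rot: [0.001, 0.659, 0.753, 0.001]
force: [0.3, -0.3, -0.4]
finger_gap: 0.0468
```

Request:
apply_moves([
  {"x": -0.001,"y": 0.003,"z": -0.04,"rx": 0,"ry": 0,"rz": 0,"hand": 0.6},
  {"x": -0.001,"y": 0.003,"z": -0.06,"rx": 0,"ry": 0,"rz": 0,"hand": 0.6},
  {"x": -0.001,"y": 0.003,"z": -0.068,"rx": 0,"ry": 0,"rz": 0,"hand": 0.6},
  {"x": -0.001,"y": 0.003,"z": -0.073,"rx": 0,"ry": 0,"rz": 0,"hand": 0.6},
  {"x": -0.001,"y": 0.003,"z": -0.073,"rx": 0,"ry": 0,"rz": 0,"hand": 0.6},
  {"x": -0.001,"y": 0.003,"z": -0.073,"rx": 0,"ry": 0,"rz": 0,"hand": 0.25},
  {"x": -0.001,"y": 0.003,"z": -0.073,"rx": 0,"ry": 0,"rz": 0,"hand": 0.25},
  {"x": -0.001,"y": 0.003,"z": -0.073,"rx": 0,"ry": 0,"rz": 0,"hand": 0.25},
  {"x": -0.001,"y": 0.003,"z": -0.033,"rx": 0,"ry": 0,"rz": 0,"hand": 0.25},
  {"x": -0.001,"y": 0.003,"z": -0.033,"rx": 0,"ry": 0,"rz": 0,"hand": 0.25},
])

```text
time_s: 14.13
position: [0.5062, 0.1658, 0.0583]
tool_rot: [0.002, 0.659, 0.752, 0.003]
force: [2.0, 1.0, 0.4]
finger_gap: 0.0638
```

Request:
apply_moves([
  {"x": 0,"y": 0,"z": 0,"rx": 0,"ry": 0,"rz": 0,"hand": 1},
  {"x": 0,"y": 0,"z": 0,"rx": 0,"ry": 0,"rz": 0,"hand": 1},
  {"x": 0,"y": 0,"z": 0,"rx": 0,"ry": 0,"rz": 0,"hand": 1},
  {"x": 0,"y": 0,"z": 0,"rx": 0,"ry": 0,"rz": 0,"hand": 1},
  {"x": 0,"y": 0,"z": -0.016,"rx": 0,"ry": 0,"rz": 0,"hand": 1},
  {"x": 0,"y": 0,"z": -0.022,"rx": 0,"ry": 0,"rz": 0,"hand": 1},
  {"x": 0,"y": 0,"z": -0.027,"rx": 0,"ry": 0,"rz": 0,"hand": 1},
  {"x": 0,"y": 0,"z": -0.031,"rx": 0,"ry": 0,"rz": 0,"hand": 1},
  {"x": 0,"y": 0,"z": -0.033,"rx": 0,"ry": 0,"rz": 0,"hand": 1},
  {"x": 0,"y": 0,"z": -0.033,"rx": 0,"ry": 0,"rz": 0,"hand": 1},
])

```text
time_s: 14.97
position: [0.5022, 0.1653, 0.0219]
tool_rot: [-0.0, 0.659, 0.752, -0.001]
force: [-7.3, -1.2, 16.2]
finger_gap: 0.0001
```

Request:
apply_moves([
  {"x": 0,"y": 0,"z": 0,"rx": 0,"ry": 0,"rz": 0,"hand": 1},
])

```text
time_s: 15.05
position: [0.5022, 0.1653, 0.0219]
tool_rot: [-0.0, 0.659, 0.752, -0.001]
force: [-6.1, -1.6, 15.5]
finger_gap: 0.0004
```

Request:
apply_moves([
  {"x": 0,"y": 0,"z": 0.04,"rx": 0,"ry": 0,"rz": 0,"hand": 0.9},
  {"x": 0.008,"y": -0.03,"z": 0.08,"rx": 0,"ry": 0,"rz": 0,"hand": 0.25},
  {"x": 0.025,"y": -0.35,"z": 0.08,"rx": 0,"ry": 0,"rz": 0,"hand": 0.25},
  {"x": 0.025,"y": -0.35,"z": 0.08,"rx": 0,"ry": 0,"rz": 0,"hand": 0.25},
  {"x": 0.025,"y": -0.35,"z": 0.08,"rx": 0,"ry": 0,"rz": 0,"hand": 0.25},
  {"x": 0.025,"y": -0.35,"z": 0.08,"rx": 0,"ry": 0,"rz": 0,"hand": 0.25},
  {"x": 0.025,"y": -0.35,"z": 0.08,"rx": 0,"ry": 0,"rz": 0,"hand": 0.25},
  {"x": 0.025,"y": -0.35,"z": 0.08,"rx": 0,"ry": 0,"rz": 0,"hand": 0.25},
  {"x": 0.025,"y": -0.35,"z": 0.08,"rx": 0,"ry": 0,"rz": 0,"hand": 0.25},
  {"x": 0.025,"y": -0.35,"z": 0.08,"rx": 0,"ry": 0,"rz": 0,"hand": 0.25},
])

```text
time_s: 15.88
position: [0.5279, -0.1876, 0.1008]
tool_rot: [0.0, 0.659, 0.752, -0.0]
force: [0.6, 0.1, -0.1]
finger_gap: 0.064
```

Request:
apply_moves([
  {"x": 0.022,"y": -0.24,"z": 0,"rx": 0,"ry": 0,"rz": 0,"hand": 0.25},
  {"x": 0.022,"y": -0.24,"z": 0,"rx": 0,"ry": 0,"rz": 0,"hand": 0.25},
  {"x": 0.022,"y": -0.24,"z": 0,"rx": 0,"ry": 0,"rz": 0,"hand": 0.25},
  {"x": 0.022,"y": -0.24,"z": 0,"rx": 0,"ry": 0,"rz": 0,"hand": 0.25},
  {"x": 0.022,"y": -0.24,"z": 0,"rx": 0,"ry": 0,"rz": 0,"hand": 0.25},
  {"x": 0.022,"y": -0.24,"z": 0,"rx": 0,"ry": 0,"rz": 0,"hand": 0.25},
  {"x": 0.022,"y": -0.24,"z": 0,"rx": 0,"ry": 0,"rz": 0,"hand": 0.25},
  {"x": 0.022,"y": -0.24,"z": 0,"rx": 0,"ry": 0,"rz": 0,"hand": 0.25},
])

```text
time_s: 16.55
position: [0.5493, -0.4263, 0.0996]
tool_rot: [-0.001, 0.66, 0.751, 0.0]
force: [-0.0, 0.5, -0.3]
finger_gap: 0.0641
```

```bash
python3 look.py w8
```

```text
t 16.6 [ 0.5496 -0.4246  0.0998] 0.0643 [-0.4  0.1 -0. ]
[ 294  180   53   53 2226] [ 0.5495 -0.3968  0.019 ] d [-0.0001  0.0279]
```

Request:
apply_moves([
  {"x": 0,"y": 0.026,"z": -0.04,"rx": 0,"ry": 0,"rz": 0,"hand": 0.25},
  {"x": 0,"y": 0.026,"z": -0.075,"rx": 0,"ry": 0,"rz": 0,"hand": 0.25},
  {"x": 0,"y": 0.026,"z": -0.09,"rx": 0,"ry": 0,"rz": 0,"hand": 0.25},
  {"x": 0,"y": 0.026,"z": -0.094,"rx": 0,"ry": 0,"rz": 0,"hand": 0.25},
  {"x": 0,"y": 0.026,"z": -0.094,"rx": 0,"ry": 0,"rz": 0,"hand": 0.25},
  {"x": 0,"y": 0.026,"z": -0.094,"rx": 0,"ry": 0,"rz": 0,"hand": 0.6},
  {"x": 0,"y": 0.026,"z": -0.094,"rx": 0,"ry": 0,"rz": 0,"hand": 0.6},
  {"x": 0,"y": 0.026,"z": -0.094,"rx": 0,"ry": 0,"rz": 0,"hand": 0.6},
  {"x": 0,"y": 0.026,"z": -0.094,"rx": 0,"ry": 0,"rz": 0,"hand": 0.6},
  {"x": 0,"y": 0.026,"z": -0.094,"rx": 0,"ry": 0,"rz": 0,"hand": 0.6},
])

```text
time_s: 17.43
position: [0.5514, -0.3994, 0.0093]
tool_rot: [0.002, 0.659, 0.752, 0.0]
force: [0.8, 1.7, 7.5]
finger_gap: 0.047
```

Request:
apply_moves([
  {"x": 0,"y": 0,"z": 0.04,"rx": 0,"ry": 0,"rz": 0,"hand": 0.6},
  {"x": 0,"y": 0.01,"z": 0.08,"rx": 0,"ry": 0,"rz": 0,"hand": 0.6},
  {"x": 0.04,"y": 0.28,"z": 0.08,"rx": 0,"ry": 0,"rz": 0,"hand": 0.6},
  {"x": 0.04,"y": 0.28,"z": 0.08,"rx": 0,"ry": 0,"rz": 0,"hand": 0.6},
  {"x": 0.04,"y": 0.28,"z": 0.08,"rx": 0,"ry": 0,"rz": 0,"hand": 0.6},
  {"x": 0.04,"y": 0.28,"z": 0.08,"rx": 0,"ry": 0,"rz": 0,"hand": 0.6},
  {"x": 0.04,"y": 0.28,"z": 0.08,"rx": 0,"ry": 0,"rz": 0,"hand": 0.6},
  {"x": 0.04,"y": 0.28,"z": 0.08,"rx": 0,"ry": 0,"rz": 0,"hand": 0.6},
  {"x": 0.04,"y": 0.28,"z": 0.08,"rx": 0,"ry": 0,"rz": 0,"hand": 0.6},
  {"x": 0.04,"y": 0.28,"z": 0.08,"rx": 0,"ry": 0,"rz": 0,"hand": 0.6},
])

```text
time_s: 18.27
position: [0.5907, -0.1136, 0.0876]
tool_rot: [-0.0, 0.657, 0.754, 0.001]
force: [0.1, -0.0, -0.8]
finger_gap: 0.0469
```

Request:
apply_moves([
  {"x": 0.032,"y": 0.169,"z": 0,"rx": 0,"ry": 0,"rz": 0,"hand": 0.6},
  {"x": 0.032,"y": 0.169,"z": 0,"rx": 0,"ry": 0,"rz": 0,"hand": 0.6},
  {"x": 0.032,"y": 0.169,"z": 0,"rx": 0,"ry": 0,"rz": 0,"hand": 0.6},
  {"x": 0.032,"y": 0.169,"z": 0,"rx": 0,"ry": 0,"rz": 0,"hand": 0.6},
  {"x": 0.032,"y": 0.169,"z": 0,"rx": 0,"ry": 0,"rz": 0,"hand": 0.6},
  {"x": 0.032,"y": 0.169,"z": 0,"rx": 0,"ry": 0,"rz": 0,"hand": 0.6},
  {"x": 0.032,"y": 0.169,"z": 0,"rx": 0,"ry": 0,"rz": 0,"hand": 0.6},
])

```text
time_s: 18.85
position: [0.6222, 0.0495, 0.087]
tool_rot: [0.0, 0.659, 0.752, -0.0]
force: [-0.6, -0.5, -0.7]
finger_gap: 0.0472
```

Request:
apply_moves([
  {"x": -0.004,"y": 0.002,"z": -0.04,"rx": 0,"ry": 0,"rz": 0,"hand": 0.6},
  {"x": -0.004,"y": 0.002,"z": -0.06,"rx": 0,"ry": 0,"rz": 0,"hand": 0.6},
  {"x": -0.004,"y": 0.002,"z": -0.068,"rx": 0,"ry": 0,"rz": 0,"hand": 0.6},
  {"x": -0.004,"y": 0.002,"z": -0.073,"rx": 0,"ry": 0,"rz": 0,"hand": 0.6},
  {"x": -0.004,"y": 0.002,"z": -0.073,"rx": 0,"ry": 0,"rz": 0,"hand": 0.6},
  {"x": -0.004,"y": 0.002,"z": -0.073,"rx": 0,"ry": 0,"rz": 0,"hand": 0.28},
  {"x": -0.004,"y": 0.002,"z": -0.073,"rx": 0,"ry": 0,"rz": 0,"hand": 0.28},
  {"x": -0.004,"y": 0.002,"z": -0.073,"rx": 0,"ry": 0,"rz": 0,"hand": 0.28},
  {"x": -0.004,"y": 0.002,"z": -0.033,"rx": 0,"ry": 0,"rz": 0,"hand": 0.28},
  {"x": -0.004,"y": 0.002,"z": -0.033,"rx": 0,"ry": 0,"rz": 0,"hand": 0.28},
])

```text
time_s: 19.68
position: [0.6216, 0.0518, 0.0593]
tool_rot: [0.003, 0.659, 0.752, 0.003]
force: [2.7, -0.2, 1.5]
finger_gap: 0.0613
```

Request:
apply_moves([
  {"x": 0,"y": 0,"z": 0,"rx": 0,"ry": 0,"rz": 0,"hand": 1},
  {"x": 0,"y": 0,"z": 0,"rx": 0,"ry": 0,"rz": 0,"hand": 1},
  {"x": 0,"y": 0,"z": 0,"rx": 0,"ry": 0,"rz": 0,"hand": 1},
  {"x": 0,"y": 0,"z": 0,"rx": 0,"ry": 0,"rz": 0,"hand": 1},
  {"x": 0,"y": 0,"z": -0.016,"rx": 0,"ry": 0,"rz": 0,"hand": 1},
  {"x": 0,"y": 0,"z": -0.022,"rx": 0,"ry": 0,"rz": 0,"hand": 1},
  {"x": 0,"y": 0,"z": -0.027,"rx": 0,"ry": 0,"rz": 0,"hand": 1},
  {"x": 0,"y": 0,"z": -0.031,"rx": 0,"ry": 0,"rz": 0,"hand": 1},
  {"x": 0,"y": 0,"z": -0.033,"rx": 0,"ry": 0,"rz": 0,"hand": 1},
  {"x": 0,"y": 0,"z": -0.033,"rx": 0,"ry": 0,"rz": 0,"hand": 1},
])

```text
time_s: 20.52
position: [0.6173, 0.0525, 0.0219]
tool_rot: [-0.001, 0.659, 0.752, -0.001]
force: [-7.2, -0.0, 12.4]
finger_gap: 0.0002
```

Request:
apply_moves([
  {"x": 0,"y": 0,"z": 0,"rx": 0,"ry": 0,"rz": 0,"hand": 1},
])

```text
time_s: 20.6
position: [0.6173, 0.0525, 0.022]
tool_rot: [-0.001, 0.659, 0.752, -0.001]
force: [-6.3, -0.4, 11.9]
finger_gap: 0.0001
```

Request:
apply_moves([
  {"x": 0,"y": 0,"z": -0.001,"rx": 0,"ry": 0,"rz": 0,"hand": 1},
  {"x": 0,"y": 0,"z": 0.04,"rx": 0,"ry": 0,"rz": 0,"hand": 0.9},
  {"x": 0.005,"y": -0.03,"z": 0.08,"rx": 0,"ry": 0,"rz": 0,"hand": 0.25},
  {"x": 0.036,"y": -0.314,"z": 0.08,"rx": 0,"ry": 0,"rz": 0,"hand": 0.25},
  {"x": 0.036,"y": -0.314,"z": 0.08,"rx": 0,"ry": 0,"rz": 0,"hand": 0.25},
  {"x": 0.036,"y": -0.314,"z": 0.08,"rx": 0,"ry": 0,"rz": 0,"hand": 0.25},
  {"x": 0.036,"y": -0.314,"z": 0.08,"rx": 0,"ry": 0,"rz": 0,"hand": 0.25},
  {"x": 0.036,"y": -0.314,"z": 0.08,"rx": 0,"ry": 0,"rz": 0,"hand": 0.25},
  {"x": 0.036,"y": -0.314,"z": 0.08,"rx": 0,"ry": 0,"rz": 0,"hand": 0.25},
  {"x": 0.036,"y": -0.314,"z": 0.08,"rx": 0,"ry": 0,"rz": 0,"hand": 0.25},
])

```text
time_s: 21.43
position: [0.6539, -0.2637, 0.1007]
tool_rot: [-0.0, 0.659, 0.752, 0.0]
force: [1.5, 0.6, 0.3]
finger_gap: 0.0643
```

Request:
apply_moves([
  {"x": 0,"y": 0,"z": 0,"rx": 0,"ry": 0,"rz": 0,"hand": 0.25},
  {"x": 0,"y": 0,"z": 0,"rx": 0,"ry": 0,"rz": 0,"hand": 0.25},
])

```text
time_s: 21.6
position: [0.6535, -0.2642, 0.1]
tool_rot: [-0.0, 0.66, 0.751, -0.0]
force: [0.3, 0.6, -1.2]
finger_gap: 0.0638
```

```bash
python3 look.py w9
```

```text
t 21.65 [ 0.6536 -0.2621  0.1001] 0.0643 [-0.4  0.4 -0.6]
[ 321   20   59   66 3077] [ 0.6595 -0.1398  0.019 ] d [0.0059 0.1223]
[ 299  225   52   50 1994] [ 0.661  -0.2648  0.019 ] d [ 0.0074 -0.0027]
```

Request:
apply_moves([
  {"x": 0.0075,"y": -0.002,"z": -0.04,"rx": 0,"ry": 0,"rz": 0,"hand": 0.25},
  {"x": 0.0075,"y": -0.002,"z": -0.075,"rx": 0,"ry": 0,"rz": 0,"hand": 0.25},
  {"x": 0.0075,"y": -0.002,"z": -0.09,"rx": 0,"ry": 0,"rz": 0,"hand": 0.25},
  {"x": 0.0075,"y": -0.002,"z": -0.094,"rx": 0,"ry": 0,"rz": 0,"hand": 0.25},
  {"x": 0.0075,"y": -0.002,"z": -0.094,"rx": 0,"ry": 0,"rz": 0,"hand": 0.25},
  {"x": 0.0075,"y": -0.002,"z": -0.094,"rx": 0,"ry": 0,"rz": 0,"hand": 0.6},
  {"x": 0.0075,"y": -0.002,"z": -0.094,"rx": 0,"ry": 0,"rz": 0,"hand": 0.6},
  {"x": 0.0075,"y": -0.002,"z": -0.094,"rx": 0,"ry": 0,"rz": 0,"hand": 0.6},
  {"x": 0.0075,"y": -0.002,"z": -0.094,"rx": 0,"ry": 0,"rz": 0,"hand": 0.6},
  {"x": 0.0075,"y": -0.002,"z": -0.094,"rx": 0,"ry": 0,"rz": 0,"hand": 0.6},
])

```text
time_s: 22.48
position: [0.663, -0.2637, 0.0092]
tool_rot: [0.002, 0.659, 0.752, 0.001]
force: [0.7, 2.3, 7.0]
finger_gap: 0.0468
```

Request:
apply_moves([
  {"x": 0,"y": 0,"z": 0.04,"rx": 0,"ry": 0,"rz": 0,"hand": 0.6},
  {"x": 0,"y": 0.01,"z": 0.08,"rx": 0,"ry": 0,"rz": 0,"hand": 0.6},
  {"x": -0.04,"y": 0.28,"z": 0.08,"rx": 0,"ry": 0,"rz": 0,"hand": 0.6},
  {"x": -0.04,"y": 0.28,"z": 0.08,"rx": 0,"ry": 0,"rz": 0,"hand": 0.6},
  {"x": -0.04,"y": 0.28,"z": 0.08,"rx": 0,"ry": 0,"rz": 0,"hand": 0.6},
  {"x": -0.04,"y": 0.28,"z": 0.08,"rx": 0,"ry": 0,"rz": 0,"hand": 0.6},
  {"x": -0.04,"y": 0.28,"z": 0.08,"rx": 0,"ry": 0,"rz": 0,"hand": 0.6},
  {"x": -0.04,"y": 0.28,"z": 0.08,"rx": 0,"ry": 0,"rz": 0,"hand": 0.6},
  {"x": -0.04,"y": 0.28,"z": 0.08,"rx": 0,"ry": 0,"rz": 0,"hand": 0.6},
  {"x": -0.04,"y": 0.28,"z": 0.08,"rx": 0,"ry": 0,"rz": 0,"hand": 0.6},
])

```text
time_s: 23.32
position: [0.6206, 0.0216, 0.0876]
tool_rot: [-0.0, 0.657, 0.754, 0.001]
force: [0.5, -0.7, -1.6]
finger_gap: 0.0473
```

Request:
apply_moves([
  {"x": -0.012,"y": 0.099,"z": 0,"rx": 0,"ry": 0,"rz": 0,"hand": 0.6},
  {"x": -0.012,"y": 0.099,"z": 0,"rx": 0,"ry": 0,"rz": 0,"hand": 0.6},
  {"x": -0.012,"y": 0.099,"z": 0,"rx": 0,"ry": 0,"rz": 0,"hand": 0.6},
  {"x": -0.012,"y": 0.099,"z": 0,"rx": 0,"ry": 0,"rz": 0,"hand": 0.6},
  {"x": -0.012,"y": 0.099,"z": 0,"rx": 0,"ry": 0,"rz": 0,"hand": 0.6},
])

```text
time_s: 23.73
position: [0.6098, 0.1157, 0.0872]
tool_rot: [0.001, 0.658, 0.753, 0.0]
force: [0.5, -1.5, 0.2]
finger_gap: 0.0473
```

Request:
apply_moves([
  {"x": -0.001,"y": 0,"z": -0.04,"rx": 0,"ry": 0,"rz": 0,"hand": 0.6},
  {"x": -0.001,"y": 0,"z": -0.06,"rx": 0,"ry": 0,"rz": 0,"hand": 0.6},
  {"x": -0.001,"y": 0,"z": -0.068,"rx": 0,"ry": 0,"rz": 0,"hand": 0.6},
  {"x": -0.001,"y": 0,"z": -0.073,"rx": 0,"ry": 0,"rz": 0,"hand": 0.6},
  {"x": -0.001,"y": 0,"z": -0.073,"rx": 0,"ry": 0,"rz": 0,"hand": 0.6},
  {"x": -0.001,"y": 0,"z": -0.073,"rx": 0,"ry": 0,"rz": 0,"hand": 0.28},
  {"x": -0.001,"y": 0,"z": -0.073,"rx": 0,"ry": 0,"rz": 0,"hand": 0.28},
  {"x": -0.001,"y": 0,"z": -0.073,"rx": 0,"ry": 0,"rz": 0,"hand": 0.28},
  {"x": -0.001,"y": 0,"z": -0.033,"rx": 0,"ry": 0,"rz": 0,"hand": 0.28},
  {"x": -0.001,"y": 0,"z": -0.033,"rx": 0,"ry": 0,"rz": 0,"hand": 0.28},
])

```text
time_s: 24.57
position: [0.6121, 0.1153, 0.0593]
tool_rot: [0.003, 0.659, 0.752, 0.003]
force: [2.8, 0.4, 0.8]
finger_gap: 0.0619
```

Request:
apply_moves([
  {"x": 0,"y": 0,"z": 0,"rx": 0,"ry": 0,"rz": 0,"hand": 1},
  {"x": 0,"y": 0,"z": 0,"rx": 0,"ry": 0,"rz": 0,"hand": 1},
  {"x": 0,"y": 0,"z": 0,"rx": 0,"ry": 0,"rz": 0,"hand": 1},
  {"x": 0,"y": 0,"z": 0,"rx": 0,"ry": 0,"rz": 0,"hand": 1},
  {"x": 0,"y": 0,"z": -0.016,"rx": 0,"ry": 0,"rz": 0,"hand": 1},
  {"x": 0,"y": 0,"z": -0.022,"rx": 0,"ry": 0,"rz": 0,"hand": 1},
  {"x": 0,"y": 0,"z": -0.027,"rx": 0,"ry": 0,"rz": 0,"hand": 1},
  {"x": 0,"y": 0,"z": -0.031,"rx": 0,"ry": 0,"rz": 0,"hand": 1},
  {"x": 0,"y": 0,"z": -0.034,"rx": 0,"ry": 0,"rz": 0,"hand": 1},
  {"x": 0,"y": 0,"z": -0.034,"rx": 0,"ry": 0,"rz": 0,"hand": 1},
])

```text
time_s: 25.4
position: [0.6079, 0.1154, 0.0219]
tool_rot: [-0.0, 0.659, 0.752, -0.001]
force: [-9.7, -0.6, 18.6]
finger_gap: 0.0
```

Request:
apply_moves([
  {"x": 0,"y": 0,"z": 0,"rx": 0,"ry": 0,"rz": 0,"hand": 1},
])

```text
time_s: 25.48
position: [0.6079, 0.1154, 0.0219]
tool_rot: [-0.0, 0.659, 0.752, -0.0]
force: [-9.6, -1.2, 17.7]
finger_gap: 0.0003
```

Last brooch, near (0.66, -0.14). From (0.608, 0.115) that is dx +0.052, dy -0.255.

Request:
apply_moves([
  {"x": 0,"y": 0,"z": 0.04,"rx": 0,"ry": 0,"rz": 0,"hand": 0.9},
  {"x": 0.005,"y": -0.03,"z": 0.08,"rx": 0,"ry": 0,"rz": 0,"hand": 0.25},
  {"x": 0.052,"y": -0.256,"z": 0.08,"rx": 0,"ry": 0,"rz": 0,"hand": 0.25},
  {"x": 0.052,"y": -0.256,"z": 0.08,"rx": 0,"ry": 0,"rz": 0,"hand": 0.25},
  {"x": 0.052,"y": -0.256,"z": 0.08,"rx": 0,"ry": 0,"rz": 0,"hand": 0.25},
  {"x": 0.052,"y": -0.256,"z": 0.08,"rx": 0,"ry": 0,"rz": 0,"hand": 0.25},
  {"x": 0.052,"y": -0.256,"z": 0.08,"rx": 0,"ry": 0,"rz": 0,"hand": 0.25},
  {"x": 0.052,"y": -0.256,"z": 0.08,"rx": 0,"ry": 0,"rz": 0,"hand": 0.25},
  {"x": 0.052,"y": -0.256,"z": 0.08,"rx": 0,"ry": 0,"rz": 0,"hand": 0.25},
  {"x": 0.052,"y": -0.256,"z": 0.08,"rx": 0,"ry": 0,"rz": 0,"hand": 0.25},
])

```text
time_s: 26.32
position: [0.6605, -0.1425, 0.0993]
tool_rot: [-0.0, 0.66, 0.751, 0.0]
force: [-1.4, -0.2, 0.4]
finger_gap: 0.0642
```

Request:
apply_moves([
  {"x": 0,"y": 0,"z": 0,"rx": 0,"ry": 0,"rz": 0,"hand": 0.25},
  {"x": 0,"y": 0,"z": 0,"rx": 0,"ry": 0,"rz": 0,"hand": 0.25},
])

```text
time_s: 26.48
position: [0.6604, -0.1391, 0.0996]
tool_rot: [-0.0, 0.658, 0.753, 0.0]
force: [-0.6, 0.4, -0.6]
finger_gap: 0.0641
```

```bash
python3 look.py w10
```

```text
t 26.5333 [ 0.6605 -0.139   0.0998] 0.0638 [ 0.   0.  -0.2]
[ 287  225   51   51 2048] [ 0.6593 -0.1415  0.019 ] d [-0.0012 -0.0025]
```

Request:
apply_moves([
  {"x": -0.001,"y": -0.002,"z": -0.04,"rx": 0,"ry": 0,"rz": 0,"hand": 0.25},
  {"x": -0.001,"y": -0.002,"z": -0.075,"rx": 0,"ry": 0,"rz": 0,"hand": 0.25},
  {"x": -0.001,"y": -0.002,"z": -0.09,"rx": 0,"ry": 0,"rz": 0,"hand": 0.25},
  {"x": -0.001,"y": -0.002,"z": -0.094,"rx": 0,"ry": 0,"rz": 0,"hand": 0.25},
  {"x": -0.001,"y": -0.002,"z": -0.094,"rx": 0,"ry": 0,"rz": 0,"hand": 0.25},
  {"x": -0.001,"y": -0.002,"z": -0.094,"rx": 0,"ry": 0,"rz": 0,"hand": 0.6},
  {"x": -0.001,"y": -0.002,"z": -0.094,"rx": 0,"ry": 0,"rz": 0,"hand": 0.6},
  {"x": -0.001,"y": -0.002,"z": -0.094,"rx": 0,"ry": 0,"rz": 0,"hand": 0.6},
  {"x": -0.001,"y": -0.002,"z": -0.094,"rx": 0,"ry": 0,"rz": 0,"hand": 0.6},
  {"x": -0.001,"y": -0.002,"z": -0.094,"rx": 0,"ry": 0,"rz": 0,"hand": 0.6},
])

```text
time_s: 27.37
position: [0.6611, -0.1427, 0.008]
tool_rot: [0.002, 0.659, 0.752, 0.001]
force: [0.9, 0.7, 5.4]
finger_gap: 0.0473
```

Request:
apply_moves([
  {"x": 0,"y": 0,"z": 0.04,"rx": 0,"ry": 0,"rz": 0,"hand": 0.6},
  {"x": 0,"y": 0.01,"z": 0.08,"rx": 0,"ry": 0,"rz": 0,"hand": 0.6},
  {"x": -0.04,"y": 0.25,"z": 0.08,"rx": 0,"ry": 0,"rz": 0,"hand": 0.6},
  {"x": -0.04,"y": 0.25,"z": 0.08,"rx": 0,"ry": 0,"rz": 0,"hand": 0.6},
  {"x": -0.04,"y": 0.25,"z": 0.08,"rx": 0,"ry": 0,"rz": 0,"hand": 0.6},
  {"x": -0.04,"y": 0.25,"z": 0.08,"rx": 0,"ry": 0,"rz": 0,"hand": 0.6},
  {"x": -0.04,"y": 0.25,"z": 0.08,"rx": 0,"ry": 0,"rz": 0,"hand": 0.6},
  {"x": -0.04,"y": 0.25,"z": 0.08,"rx": 0,"ry": 0,"rz": 0,"hand": 0.6},
  {"x": -0.04,"y": 0.25,"z": 0.08,"rx": 0,"ry": 0,"rz": 0,"hand": 0.6},
  {"x": -0.04,"y": 0.25,"z": 0.08,"rx": 0,"ry": 0,"rz": 0,"hand": 0.6},
])

```text
time_s: 28.2
position: [0.6193, 0.1094, 0.0864]
tool_rot: [0.0, 0.658, 0.753, 0.0]
force: [0.7, -0.0, -1.0]
finger_gap: 0.0472
```

Request:
apply_moves([
  {"x": -0.019,"y": 0.07,"z": 0,"rx": 0,"ry": 0,"rz": 0,"hand": 0.6},
  {"x": -0.019,"y": 0.07,"z": 0,"rx": 0,"ry": 0,"rz": 0,"hand": 0.6},
  {"x": -0.019,"y": 0.07,"z": 0,"rx": 0,"ry": 0,"rz": 0,"hand": 0.6},
  {"x": -0.019,"y": 0.07,"z": 0,"rx": 0,"ry": 0,"rz": 0,"hand": 0.6},
])

```text
time_s: 28.53
position: [0.6008, 0.1773, 0.086]
tool_rot: [0.0, 0.658, 0.753, 0.0]
force: [0.6, -0.5, 0.0]
finger_gap: 0.0476
```

Request:
apply_moves([
  {"x": -0.001,"y": 0,"z": -0.04,"rx": 0,"ry": 0,"rz": 0,"hand": 0.6},
  {"x": -0.001,"y": 0,"z": -0.06,"rx": 0,"ry": 0,"rz": 0,"hand": 0.6},
  {"x": -0.001,"y": 0,"z": -0.068,"rx": 0,"ry": 0,"rz": 0,"hand": 0.6},
  {"x": -0.001,"y": 0,"z": -0.073,"rx": 0,"ry": 0,"rz": 0,"hand": 0.6},
  {"x": -0.001,"y": 0,"z": -0.073,"rx": 0,"ry": 0,"rz": 0,"hand": 0.6},
  {"x": -0.001,"y": 0,"z": -0.073,"rx": 0,"ry": 0,"rz": 0,"hand": 0.28},
  {"x": -0.001,"y": 0,"z": -0.073,"rx": 0,"ry": 0,"rz": 0,"hand": 0.28},
  {"x": -0.001,"y": 0,"z": -0.073,"rx": 0,"ry": 0,"rz": 0,"hand": 0.28},
  {"x": -0.001,"y": 0,"z": -0.033,"rx": 0,"ry": 0,"rz": 0,"hand": 0.28},
  {"x": -0.001,"y": 0,"z": -0.033,"rx": 0,"ry": 0,"rz": 0,"hand": 0.28},
])

```text
time_s: 29.37
position: [0.6031, 0.1776, 0.0584]
tool_rot: [0.003, 0.659, 0.752, 0.003]
force: [2.5, 1.0, 1.2]
finger_gap: 0.0613
```

Request:
apply_moves([
  {"x": 0,"y": 0,"z": 0,"rx": 0,"ry": 0,"rz": 0,"hand": 1},
  {"x": 0,"y": 0,"z": 0,"rx": 0,"ry": 0,"rz": 0,"hand": 1},
  {"x": 0,"y": 0,"z": 0,"rx": 0,"ry": 0,"rz": 0,"hand": 1},
  {"x": 0,"y": 0,"z": 0,"rx": 0,"ry": 0,"rz": 0,"hand": 1},
  {"x": 0,"y": 0,"z": -0.016,"rx": 0,"ry": 0,"rz": 0,"hand": 1},
  {"x": 0,"y": 0,"z": -0.022,"rx": 0,"ry": 0,"rz": 0,"hand": 1},
  {"x": 0,"y": 0,"z": -0.027,"rx": 0,"ry": 0,"rz": 0,"hand": 1},
  {"x": 0,"y": 0,"z": -0.031,"rx": 0,"ry": 0,"rz": 0,"hand": 1},
  {"x": 0,"y": 0,"z": -0.034,"rx": 0,"ry": 0,"rz": 0,"hand": 1},
  {"x": 0,"y": 0,"z": -0.034,"rx": 0,"ry": 0,"rz": 0,"hand": 1},
])

```text
time_s: 30.2
position: [0.5987, 0.1773, 0.0218]
tool_rot: [-0.0, 0.659, 0.752, -0.001]
force: [-12.0, -2.7, 26.5]
finger_gap: -0.0
```

Request:
apply_moves([
  {"x": 0,"y": 0,"z": 0,"rx": 0,"ry": 0,"rz": 0,"hand": 1},
])

```text
time_s: 30.28
position: [0.5987, 0.1773, 0.0218]
tool_rot: [-0.0, 0.659, 0.752, -0.001]
force: [-11.3, -4.0, 25.0]
finger_gap: 0.0002
```

Request:
apply_moves([
  {"x": 0,"y": 0,"z": 0.04,"rx": 0,"ry": 0,"rz": 0,"hand": 1},
  {"x": 0,"y": -0.005,"z": 0.08,"rx": 0,"ry": 0,"rz": 0,"hand": 1},
  {"x": -0.177,"y": -0.325,"z": 0.12,"rx": 0,"ry": 0,"rz": 0,"hand": 1},
  {"x": -0.177,"y": -0.325,"z": 0.12,"rx": 0,"ry": 0,"rz": 0,"hand": 1},
  {"x": -0.177,"y": -0.325,"z": 0.12,"rx": 0,"ry": 0,"rz": 0,"hand": 1},
  {"x": -0.177,"y": -0.325,"z": 0.12,"rx": 0,"ry": 0,"rz": 0,"hand": 1},
  {"x": -0.177,"y": -0.325,"z": 0.12,"rx": 0,"ry": 0,"rz": 0,"hand": 1},
  {"x": -0.177,"y": -0.325,"z": 0.12,"rx": 0,"ry": 0,"rz": 0,"hand": 1},
  {"x": -0.177,"y": -0.325,"z": 0.12,"rx": 0,"ry": 0,"rz": 0,"hand": 1},
  {"x": -0.177,"y": -0.325,"z": 0.12,"rx": 0,"ry": 0,"rz": 0,"hand": 1},
])

```text
time_s: 31.12
position: [0.4379, -0.1189, 0.1352]
tool_rot: [-0.0, 0.659, 0.752, -0.0]
force: [0.6, -0.6, -0.2]
finger_gap: 0.0
```

Request:
apply_moves([
  {"x": -0.02,"y": -0.035,"z": 0,"rx": 0,"ry": 0,"rz": 0,"hand": 1},
  {"x": -0.02,"y": -0.035,"z": 0,"rx": 0,"ry": 0,"rz": 0,"hand": 1},
  {"x": -0.02,"y": -0.035,"z": 0,"rx": 0,"ry": 0,"rz": 0,"hand": 1},
])

```text
time_s: 31.37
position: [0.4184, -0.1543, 0.1351]
tool_rot: [0.0, 0.661, 0.751, 0.0]
force: [0.4, 0.6, -0.0]
finger_gap: -0.0001
```

```bash
cat > px.py <<'E'
from h import *
import sys
n,name=sys.argv[1:3]
s=read_state();T=wristT();im=snap(n,name);print(s['time_s'],s['position'].round(4)); np.save('pics/'+name+'.npy',T)
E
python3 px.py wrist w11; python3 px.py top top2
```

```text
31.3667 [ 0.4184 -0.1543  0.1351]
31.4167 [ 0.419  -0.1531  0.1351]
```

View pics/w11.png

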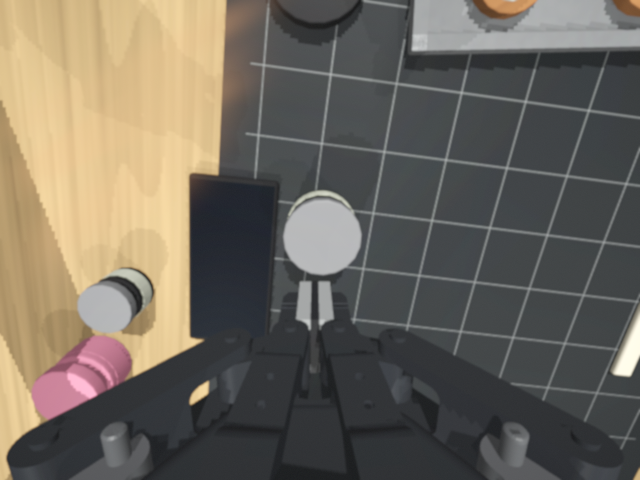

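View pics/top2.png

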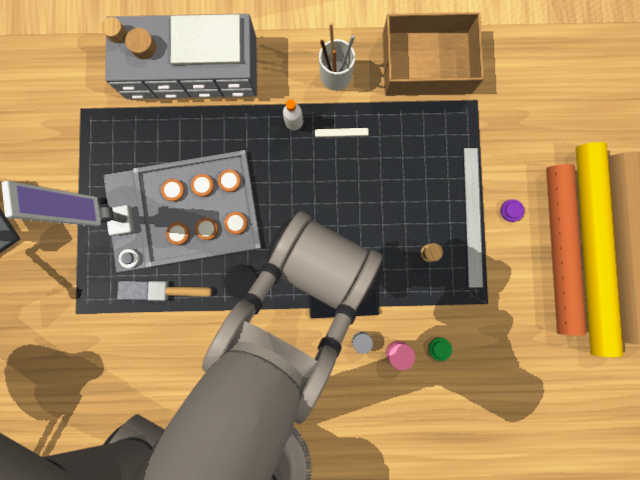

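w11 shows the big pot's grey lid at (322,236), the small pot at (107,305) and the pink one at (80,378). top2 shows six brooches in the tray at (172,189), (202,184), (229,180), (178,234), (207,228) and (235,222). Next is the lid.

Run:
```python
from h import *
T=np.load('pics/w11.npy');im=load('w11');g=im[180:285,270:375]
hsv=cv2.cvtColor(im,cv2.COLOR_RGB2HSV);m=((hsv[:,:,1]<30)&(hsv[:,:,2]>150)).astype(np.uint8);m[:180]=0;m[285:]=0
n,l,st,c=cv2.connectedComponentsWithStats(m)
for i in range(1,n):
    if st[i,4]>1500:print(st[i],c[i],[ray('wrist',c[i],z,T).round(4) for z in(.050,.057)])
print(ray('wrist',(322,236),.057,T).round(4), read_state()['position'].round(4))
# tray brooches in top2
im=load('top2');hsv=cv2.cvtColor(im,cv2.COLOR_RGB2HSV);m=((hsv[:,:,1]>120)&(hsv[:,:,0]<14)&(hsv[:,:,2]>80)).astype(np.uint8);m[:165]=0;m[250:]=0;m[:,:150]=0;m[:,260:]=0
for k in cv2.findContours(m,0,2)[0]:
    if cv2.contourArea(k)>60:
        (u,v),r=cv2.minEnclosingCircle(k);p=ray('top',(u,v),.018)[:2]-[.5572,.1308];a=.1423;print('brooch base mm',(1e3*np.array([np.cos(a)*p[0]+np.sin(a)*p[1],-np.sin(a)*p[0]+np.cos(a)*p[1]])).round(0),round(r,1))
```

```text
[ 284  191   77   84 4815] [321.83676012 234.29221184] [array([ 0.4229, -0.1455,  0.05  ]), array([ 0.4225, -0.1436,  0.057 ])]
[ 0.4227 -0.1448  0.057 ] [ 0.4194 -0.1522  0.135 ]
brooch base mm [-49.  39.] 11.5
brooch base mm [-48. -24.] 11.5
brooch base mm [-47. -88.] 11.4
brooch base mm [48. 38.] 11.5
brooch base mm [ 48. -29.] 11.4
brooch base mm [ 48. -89.] 11.3
```

Request:
apply_moves([
  {"x": 0.003,"y": 0.006,"z": -0.04,"rx": 0,"ry": 0,"rz": 0,"hand": 1},
  {"x": 0.003,"y": 0.006,"z": -0.065,"rx": 0,"ry": 0,"rz": 0,"hand": 1},
  {"x": 0.003,"y": 0.006,"z": -0.074,"rx": 0,"ry": 0,"rz": 0,"hand": 1},
  {"x": 0.003,"y": 0.006,"z": -0.078,"rx": 0,"ry": 0,"rz": 0,"hand": 1},
  {"x": 0.003,"y": 0.006,"z": -0.081,"rx": 0,"ry": 0,"rz": 0,"hand": 1},
  {"x": 0.003,"y": 0.006,"z": -0.084,"rx": 0,"ry": 0,"rz": 0,"hand": 1},
  {"x": 0.003,"y": 0.006,"z": -0.086,"rx": 0,"ry": 0,"rz": 0,"hand": 1},
  {"x": 0.003,"y": 0.006,"z": -0.087,"rx": 0,"ry": 0,"rz": 0,"hand": 1},
  {"x": 0.003,"y": 0.006,"z": -0.087,"rx": 0,"ry": 0,"rz": 0,"hand": 1},
])

```text
time_s: 32.22
position: [0.4227, -0.1457, 0.05]
tool_rot: [0.0, 0.659, 0.752, 0.0]
force: [-3.8, 6.0, 12.1]
finger_gap: -0.0004
```

Run:
```python
from h import *
a=.1423; ex=np.array([np.cos(a),np.sin(a),0]);ey=np.array([-np.sin(a),np.cos(a),0]);ez=np.array([0,0,1.])
H=np.array([.5572,.1308,.003])+.145*ey+.12*ez+[.001,.001,0];print('H',H)
for th in(1.6,1.65,1.7,1.75,1.8,1.85):
    d=-np.cos(th)*ey+np.sin(th)*ez;nr=-np.cos(th)*ez-np.sin(th)*ey
    print(th,[[proj(n,H+.225*d+s*nr+x*ex).round(0).tolist() for s in(.011,-.011) for x in(-.028,.028)] for n in('top','side')], 'end',(H+.225*d).round(3))
for n,b in(('top0',(170,230,0,110)),('side0',(30,130,300,370))):
    i=load(n)[b[0]:b[1],b[2]:b[3]];print(n);cv2.imwrite('pics/z_'+n+'.png',cv2.resize(i,None,fx=4,fy=4)[:,:,::-1])
A=cv2.imread('pics/z_top0.png');B=cv2.imread('pics/z_side0.png');h=max(A.shape[0],B.shape[0])
cv2.imwrite('pics/z.png',np.hstack([cv2.copyMakeBorder(q,0,h-q.shape[0],0,6,0) for q in(A,B)]))
```

```text
H [0.53763607 0.2753344  0.123     ]
1.6 [[[39.0, 210.0], [35.0, 174.0], [24.0, 213.0], [20.0, 176.0]], [[327.0, 50.0], [348.0, 48.0], [325.0, 47.0], [346.0, 45.0]]] end [0.537 0.282 0.348]
1.65 [[[31.0, 212.0], [27.0, 175.0], [17.0, 214.0], [13.0, 178.0]], [[326.0, 48.0], [347.0, 46.0], [325.0, 45.0], [345.0, 44.0]]] end [0.535 0.293 0.347]
1.7 [[[24.0, 213.0], [20.0, 176.0], [11.0, 216.0], [7.0, 179.0]], [[325.0, 46.0], [346.0, 45.0], [324.0, 44.0], [345.0, 43.0]]] end [0.534 0.304 0.346]
1.75 [[[17.0, 214.0], [13.0, 178.0], [4.0, 217.0], [0.0, 181.0]], [[325.0, 45.0], [345.0, 44.0], [323.0, 43.0], [344.0, 42.0]]] end [0.532 0.315 0.344]
1.8 [[[10.0, 216.0], [6.0, 179.0], [-2.0, 218.0], [-6.0, 182.0]], [[324.0, 44.0], [345.0, 43.0], [322.0, 43.0], [343.0, 41.0]]] end [0.53  0.326 0.342]
1.85 [[[4.0, 217.0], [0.0, 181.0], [-7.0, 220.0], [-11.0, 184.0]], [[323.0, 43.0], [344.0, 42.0], [322.0, 42.0], [342.0, 41.0]]] end [0.529 0.337 0.339]
top0
side0
```

View pics/z.png

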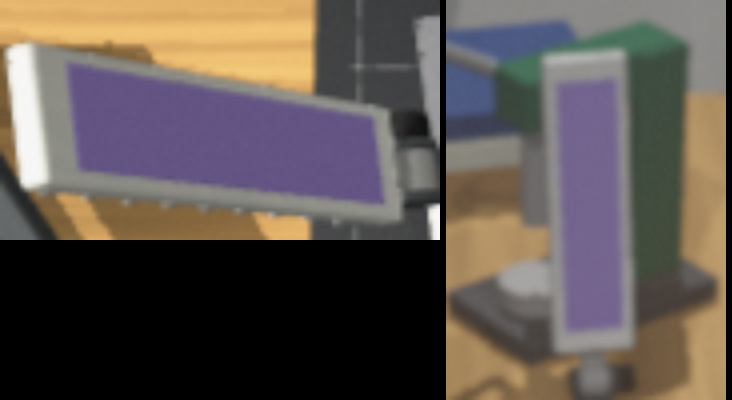

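Request:
apply_moves([
  {"x": 0,"y": 0,"z": -0.001,"rx": 0,"ry": 0,"rz": 0,"hand": 1},
  {"x": 0,"y": 0,"z": -0.001,"rx": 0,"ry": 0,"rz": 0,"hand": 1},
])

```text
time_s: 32.38
position: [0.4227, -0.1456, 0.0498]
tool_rot: [0.0, 0.659, 0.752, 0.001]
force: [-6.7, 7.2, 22.6]
finger_gap: 0.0001
```

Request:
apply_moves([
  {"x": 0,"y": 0,"z": 0.04,"rx": 0,"ry": 0,"rz": 0,"hand": 1},
  {"x": 0,"y": 0,"z": 0.08,"rx": 0,"ry": 0,"rz": 0,"hand": 1},
  {"x": 0,"y": 0,"z": 0.12,"rx": 0,"ry": 0,"rz": 0,"hand": 1},
])

```text
time_s: 32.63
position: [0.4225, -0.1462, 0.1698]
tool_rot: [0.001, 0.659, 0.752, 0.0]
force: [1.7, -1.3, -1.3]
finger_gap: -0.0001
```

z.png shows the head tilted a little past vertical, with the front corners of its end at top pixels (9,181) and (12,217). Comparing those with the projections gives an angle of about 1.78. I'll pinch the head near its end from above.

Request:
apply_moves([
  {"x": 0.02,"y": 0.05,"z": 0.21,"rx": 0,"ry": 0,"rz": 0,"hand": 0},
  {"x": 0.02,"y": 0.05,"z": 0.21,"rx": 0,"ry": 0,"rz": 0,"hand": 0},
  {"x": 0.02,"y": 0.05,"z": 0.21,"rx": 0,"ry": 0,"rz": 0,"hand": 0},
  {"x": 0.02,"y": 0.05,"z": 0.21,"rx": 0,"ry": 0,"rz": 0,"hand": 0},
  {"x": 0.02,"y": 0.05,"z": 0.21,"rx": 0,"ry": 0,"rz": 0,"hand": 0},
  {"x": 0.02,"y": 0.05,"z": 0.21,"rx": 0,"ry": 0,"rz": 0,"hand": 0},
  {"x": 0.06,"y": 0.25,"z": 0.21,"rx": 0,"ry": 0,"rz": 0,"hand": 0},
  {"x": 0.06,"y": 0.25,"z": 0.21,"rx": 0,"ry": 0,"rz": 0,"hand": 0},
  {"x": 0.06,"y": 0.25,"z": 0.21,"rx": 0,"ry": 0,"rz": 0,"hand": 0},
  {"x": 0.06,"y": 0.25,"z": 0.21,"rx": 0,"ry": 0,"rz": 0,"hand": 0},
])

```text
time_s: 33.47
position: [0.4748, 0.0688, 0.3784]
tool_rot: [0.001, 0.659, 0.752, 0.001]
force: [0.5, -0.5, 0.6]
finger_gap: 0.0853
```

Request:
apply_moves([
  {"x": 0.0,"y": 0.02,"z": 0,"rx": 0,"ry": 0,"rz": 0,"hand": 0},
  {"x": 0.0,"y": 0.02,"z": 0,"rx": 0,"ry": 0,"rz": 0,"hand": 0},
  {"x": 0.0,"y": 0.02,"z": 0,"rx": 0,"ry": 0,"rz": 0,"hand": 0},
])

```text
time_s: 33.72
position: [0.4747, 0.0879, 0.3777]
tool_rot: [0.001, 0.658, 0.753, 0.0]
force: [0.0, -0.7, -0.1]
finger_gap: 0.0852
```

```bash
python3 -c "
from h import *
s=read_state();print(s['qpos'].round(2),s['position'].round(4))"
```

```text
[ 0.02  0.19  1.34 -0.    1.62 -0.11] [0.4747 0.0879 0.3777]
```

Request:
apply_moves([
  {"x": 0.055,"y": 0.23,"z": 0,"rx": 0,"ry": 0,"rz": 0,"hand": 0},
  {"x": 0.055,"y": 0.23,"z": 0,"rx": 0,"ry": 0,"rz": 0,"hand": 0},
  {"x": 0.055,"y": 0.23,"z": 0,"rx": 0,"ry": 0,"rz": 0,"hand": 0},
  {"x": 0.055,"y": 0.23,"z": 0,"rx": 0,"ry": 0,"rz": 0,"hand": 0},
  {"x": 0.055,"y": 0.23,"z": 0,"rx": 0,"ry": 0,"rz": 0,"hand": 0},
  {"x": 0.055,"y": 0.23,"z": 0,"rx": 0,"ry": 0,"rz": 0,"hand": 0},
  {"x": 0.055,"y": 0.23,"z": 0,"rx": 0,"ry": 0,"rz": 0,"hand": 0},
  {"x": 0.055,"y": 0.23,"z": 0,"rx": 0,"ry": 0,"rz": 0,"hand": 0},
])

```text
time_s: 34.38
position: [0.5304, 0.3167, 0.3765]
tool_rot: [0.0, 0.659, 0.752, -0.001]
force: [0.1, 0.4, -0.4]
finger_gap: 0.0853
```

```bash
python3 px.py wrist w12
```

```text
34.3833 [0.5304 0.3167 0.3765]
```

View pics/w12.png

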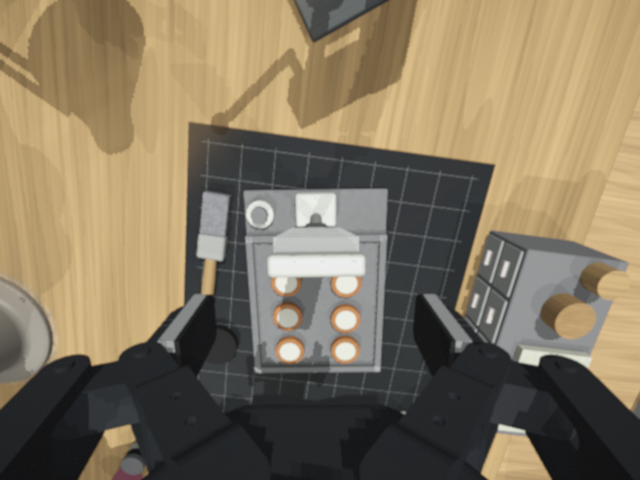

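w12: the head's white end face spans (268..365, 255..277) and is centred between the fingers, at u = 316 against 315.

```bash
python3 -c "
from h import *
T=np.load('pics/w12.npy')
for uv in((316,266),(268,267),(365,265)):print(ray('wrist',uv,.343,T).round(4))"
```

```text
[0.531  0.3208 0.343 ]
[0.5042 0.3166 0.343 ]
[0.5583 0.325  0.343 ]
```

Request:
apply_moves([
  {"x": 0.001,"y": 0.001,"z": -0.03,"rx": 0,"ry": 0,"rz": 0,"hand": 0},
  {"x": 0.001,"y": 0.001,"z": -0.06,"rx": 0,"ry": 0,"rz": 0,"hand": 0},
  {"x": 0.001,"y": 0.001,"z": -0.07,"rx": 0,"ry": 0,"rz": 0,"hand": 0},
  {"x": 0.001,"y": 0.001,"z": -0.07,"rx": 0,"ry": 0,"rz": 0,"hand": 0.2},
  {"x": 0.001,"y": 0.001,"z": -0.07,"rx": 0,"ry": 0,"rz": 0,"hand": 0.5},
  {"x": 0.001,"y": 0.001,"z": -0.07,"rx": 0,"ry": 0,"rz": 0,"hand": 0.5},
  {"x": 0.001,"y": 0.001,"z": -0.07,"rx": 0,"ry": 0,"rz": 0,"hand": 0.5},
  {"x": 0.001,"y": 0.001,"z": -0.07,"rx": 0,"ry": 0,"rz": 0,"hand": 0.5},
], force=30)

```text
time_s: 35.1
position: [0.5313, 0.3176, 0.3095]
tool_rot: [0.001, 0.659, 0.752, 0.001]
force: [-2.5, -2.4, 6.0]
finger_gap: 0.0555
```

Run:
```python
from h import *
s=read_state();P=s['position'];print(P.round(4),s['finger_gap'],s['force'].round(1))
a=.1423;ey=np.array([-np.sin(a),np.cos(a),0]);ez=np.array([0,0,1.]);H=np.array([.5376,.2753,.123])
G=P+[0,0,.022]; v=G-H; r=np.hypot(v@ey,v[2]); th0=np.arctan2(v[2],-(v@ey)); print('r',r,'th',th0)
p0=G
for th in np.r_[th0-.125*np.arange(1,14),0]:
    g=H+r*(-np.cos(th)*ey+np.sin(th)*ez); d=g-(H+r*(-np.cos(th0)*ey+np.sin(th0)*ez)); print(round(th,3),d.round(3))
```

```text
[0.5313 0.3176 0.3095] 0.05548344717592154 [-2.5 -2.4  6. ]
r 0.2128177146377523 th 1.773294153285279
1.648 [ 0.004 -0.026  0.004]
1.523 [ 0.008 -0.052  0.004]
1.398 [ 0.011 -0.079  0.001]
1.273 [ 0.015 -0.104 -0.005]
1.148 [ 0.018 -0.129 -0.014]
1.023 [ 0.022 -0.152 -0.027]
0.898 [ 0.025 -0.174 -0.042]
0.773 [ 0.028 -0.193 -0.06 ]
0.648 [ 0.03 -0.21 -0.08]
0.523 [ 0.032 -0.225 -0.102]
0.398 [ 0.034 -0.237 -0.126]
0.273 [ 0.035 -0.245 -0.151]
0.148 [ 0.036 -0.251 -0.177]
0.0 [ 0.036 -0.253 -0.208]
```

Request:
apply_moves([
  {"x": 0.004,"y": -0.026,"z": 0.004,"rx": 0,"ry": 0,"rz": 0,"hand": 0.5},
  {"x": 0.008,"y": -0.052,"z": 0.004,"rx": 0,"ry": 0,"rz": 0,"hand": 0.5},
  {"x": 0.011,"y": -0.079,"z": 0.001,"rx": 0,"ry": 0,"rz": 0,"hand": 0.5},
  {"x": 0.015,"y": -0.104,"z": -0.005,"rx": 0,"ry": 0,"rz": 0,"hand": 0.5},
  {"x": 0.018,"y": -0.129,"z": -0.014,"rx": 0,"ry": 0,"rz": 0,"hand": 0.5},
  {"x": 0.022,"y": -0.152,"z": -0.027,"rx": 0,"ry": 0,"rz": 0,"hand": 0.5},
  {"x": 0.022,"y": -0.152,"z": -0.027,"rx": 0,"ry": 0,"rz": 0,"hand": 0.5},
])

```text
time_s: 35.68
position: [0.5539, 0.162, 0.28]
tool_rot: [0.001, 0.66, 0.751, -0.0]
force: [-0.2, -4.9, 3.2]
finger_gap: 0.0558
```

Request:
apply_moves([
  {"x": 0.003,"y": -0.022,"z": -0.015,"rx": 0,"ry": 0,"rz": 0,"hand": 0.5},
  {"x": 0.006,"y": -0.041,"z": -0.033,"rx": 0,"ry": 0,"rz": 0,"hand": 0.5},
  {"x": 0.008,"y": -0.058,"z": -0.053,"rx": 0,"ry": 0,"rz": 0,"hand": 0.5},
  {"x": 0.01,"y": -0.073,"z": -0.075,"rx": 0,"ry": 0,"rz": 0,"hand": 0.5},
  {"x": 0.012,"y": -0.085,"z": -0.099,"rx": 0,"ry": 0,"rz": 0,"hand": 0.5},
  {"x": 0.013,"y": -0.093,"z": -0.124,"rx": 0,"ry": 0,"rz": 0,"hand": 0.5},
  {"x": 0.014,"y": -0.099,"z": -0.15,"rx": 0,"ry": 0,"rz": 0,"hand": 0.5},
  {"x": 0.014,"y": -0.101,"z": -0.181,"rx": 0,"ry": 0,"rz": 0,"hand": 0.5},
  {"x": 0.014,"y": -0.101,"z": -0.181,"rx": 0,"ry": 0,"rz": 0,"hand": 0.5},
  {"x": 0.014,"y": -0.101,"z": -0.181,"rx": 0,"ry": 0,"rz": 0,"hand": 0.5},
])

```text
time_s: 36.52
position: [0.5684, 0.0629, 0.0982]
tool_rot: [0.002, 0.659, 0.752, -0.0]
force: [2.3, -7.1, -3.8]
finger_gap: 0.0557
```

```bash
python3 px.py side side1; python3 px.py wrist w13
python3 - <<'E'
from h import *
a=load('side1')[90:230,260:430];cv2.imwrite('pics/s1.png',np.hstack([cv2.resize(a,(510,420),interpolation=2),cv2.resize(load('w13')[60:480:1,150:500],(290,420))])[:,:,::-1])
ax=.1423; ex=np.array([np.cos(ax),np.sin(ax),0]);ey=np.array([-np.sin(ax),np.cos(ax),0]);ez=np.array([0,0,1.]);H=np.array([.5376,.2753,.123])
T=np.load('pics/w13.npy')
for th in(-.1,0,.1):
    d=-np.cos(th)*ey+np.sin(th)*ez;nr=-np.cos(th)*ez-np.sin(th)*ey
    print(th,[[((proj('side',H+r*d+s*nr+x*ex)-[260,90])*3).round(0).tolist() for s in(.011,-.011) for x in(-.028,.028)] for r in(.225,.025)])
E
```

```text
36.5167 [0.5684 0.0629 0.0982]
36.5667 [0.5684 0.0629 0.0988]
-0.1 [[[248.0, 270.0], [312.0, 263.0], [249.0, 251.0], [314.0, 244.0]], [[204.0, 132.0], [263.0, 127.0], [205.0, 113.0], [264.0, 107.0]]]
0 [[[249.0, 250.0], [314.0, 243.0], [250.0, 228.0], [315.0, 222.0]], [[205.0, 131.0], [263.0, 125.0], [205.0, 110.0], [264.0, 105.0]]]
0.1 [[[250.0, 228.0], [315.0, 221.0], [250.0, 204.0], [315.0, 198.0]], [[205.0, 129.0], [264.0, 123.0], [205.0, 107.0], [264.0, 102.0]]]
```

View pics/s1.png

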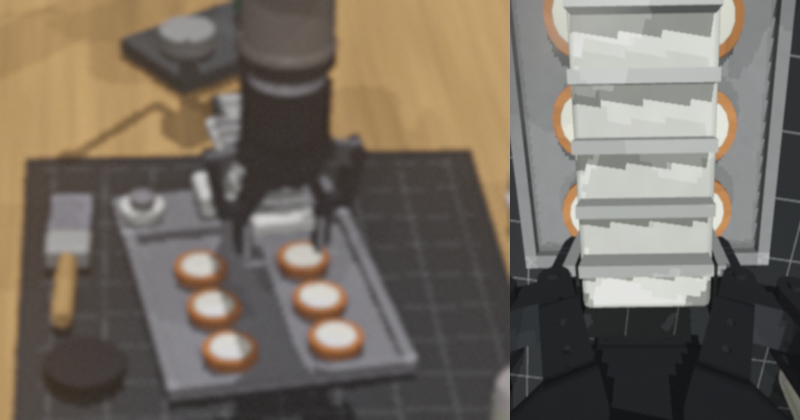

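s1: the head is over the tray, with its end face at about (255..312, 205..238), so close to level. I'll let go, back off upward and measure.

Request:
apply_moves([
  {"x": 0,"y": 0,"z": 0,"rx": 0,"ry": 0,"rz": 0,"hand": 0},
  {"x": 0,"y": 0,"z": 0,"rx": 0,"ry": 0,"rz": 0,"hand": 0},
  {"x": 0,"y": 0,"z": 0,"rx": 0,"ry": 0,"rz": 0,"hand": 0},
  {"x": 0,"y": 0,"z": 0,"rx": 0,"ry": 0,"rz": 0,"hand": 0},
  {"x": 0,"y": 0,"z": 0.04,"rx": 0,"ry": 0,"rz": 0,"hand": 0},
  {"x": 0,"y": 0,"z": 0.08,"rx": 0,"ry": 0,"rz": 0,"hand": 0},
  {"x": -0.03,"y": 0,"z": 0.12,"rx": 0,"ry": 0,"rz": 0,"hand": 0},
  {"x": -0.15,"y": 0,"z": 0.12,"rx": 0,"ry": 0,"rz": 0,"hand": 0},
  {"x": -0.15,"y": 0,"z": 0.12,"rx": 0,"ry": 0,"rz": 0,"hand": 0},
  {"x": -0.15,"y": 0,"z": 0.12,"rx": 0,"ry": 0,"rz": 0,"hand": 0},
])

```text
time_s: 37.45
position: [0.4156, 0.0651, 0.2196]
tool_rot: [0.001, 0.659, 0.752, 0.001]
force: [0.2, 0.6, 0.6]
finger_gap: 0.0856
```

```bash
python3 px.py side side2
python3 - <<'E'
from h import *
a=load('side2')[110:210,280:400];cv2.imwrite('pics/s2.png',cv2.resize(a,(720,600),interpolation=2)[:,:,::-1])
ax=.1423; ex=np.array([np.cos(ax),np.sin(ax),0]);ey=np.array([-np.sin(ax),np.cos(ax),0]);ez=np.array([0,0,1.]);H=np.array([.5376,.2753,.123])
for th in(-.05,0,.05,.1):
    d=-np.cos(th)*ey+np.sin(th)*ez;nr=-np.cos(th)*ez-np.sin(th)*ey
    print(th,[[((proj('side',H+r*d+s*nr+x*ex)-[280,110])*6).round(0).tolist() for s in(.011,-.011) for x in(-.028,.028)] for r in(.225,.025)])
print('tray corner',[((proj('side',np.array([.5572,.1308,.0])+x*ex+y*ey+.017*ez)-[280,110])*6).round(0).tolist() for x in(-.11,.11) for y in(-.135,.115)])
E
```

```text
37.45 [0.4156 0.0651 0.2196]
-0.05 [[[378.0, 401.0], [506.0, 387.0], [379.0, 359.0], [508.0, 346.0]], [[289.0, 143.0], [407.0, 132.0], [290.0, 103.0], [408.0, 92.0]]]
0 [[[379.0, 380.0], [507.0, 366.0], [380.0, 337.0], [509.0, 323.0]], [[289.0, 142.0], [407.0, 130.0], [290.0, 100.0], [408.0, 89.0]]]
0.05 [[[380.0, 358.0], [508.0, 345.0], [380.0, 313.0], [510.0, 300.0]], [[290.0, 140.0], [407.0, 129.0], [289.0, 97.0], [408.0, 86.0]]]
0.1 [[[380.0, 336.0], [509.0, 322.0], [380.0, 289.0], [510.0, 276.0]], [[290.0, 138.0], [407.0, 127.0], [289.0, 94.0], [408.0, 83.0]]]
tray corner [[211.0, 658.0], [120.0, 338.0], [709.0, 600.0], [568.0, 292.0]]
```

View pics/s2.png

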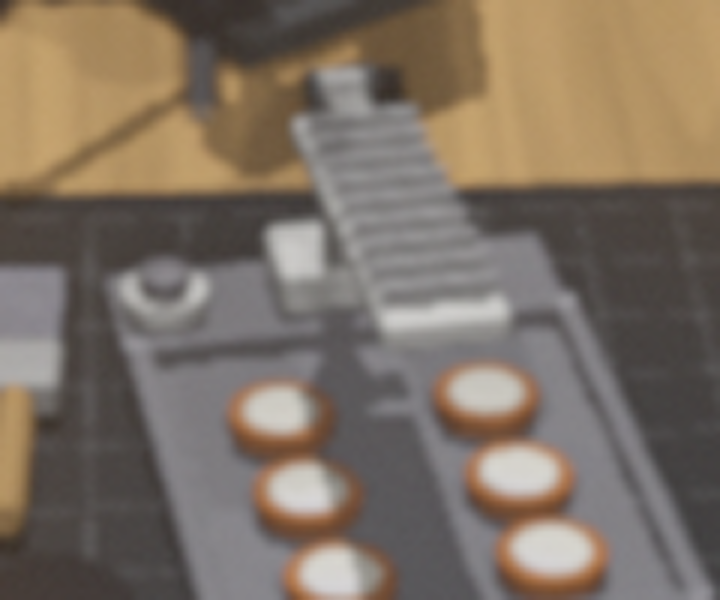

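s2: the head stays up by itself, but its foreshortening (top edge v 118→307) says it is about +0.06 to +0.1 rad, not quite level. I'll push it down from above with shut fingers until its top is at z ≈ 0.134.

Request:
apply_moves([
  {"x": 0.04,"y": 0,"z": 0,"rx": 0,"ry": 0,"rz": 0,"hand": 1},
  {"x": 0.08,"y": 0,"z": 0,"rx": 0,"ry": 0,"rz": 0,"hand": 1},
  {"x": 0.12,"y": 0,"z": 0,"rx": 0,"ry": 0,"rz": 0,"hand": 1},
  {"x": 0.152,"y": 0,"z": 0,"rx": 0,"ry": 0,"rz": 0,"hand": 1},
  {"x": 0.152,"y": 0,"z": 0,"rx": 0,"ry": 0,"rz": 0,"hand": 1},
  {"x": 0.152,"y": 0,"z": -0.03,"rx": 0,"ry": 0,"rz": 0,"hand": 1},
  {"x": 0.152,"y": 0,"z": -0.05,"rx": 0,"ry": 0,"rz": 0,"hand": 1},
  {"x": 0.152,"y": 0,"z": -0.06,"rx": 0,"ry": 0,"rz": 0,"hand": 1},
  {"x": 0.152,"y": 0,"z": -0.065,"rx": 0,"ry": 0,"rz": 0,"hand": 1},
  {"x": 0.152,"y": 0,"z": -0.065,"rx": 0,"ry": 0,"rz": 0,"hand": 1},
])

```text
time_s: 38.33
position: [0.5687, 0.065, 0.1536]
tool_rot: [-0.0, 0.659, 0.752, -0.0]
force: [-0.7, 0.2, -0.8]
finger_gap: 0.0001
```

Request:
apply_moves([
  {"x": 0,"y": 0,"z": -0.004,"rx": 0,"ry": 0,"rz": 0,"hand": 1},
  {"x": 0,"y": 0,"z": -0.005,"rx": 0,"ry": 0,"rz": 0,"hand": 1},
  {"x": 0,"y": 0,"z": -0.005,"rx": 0,"ry": 0,"rz": 0,"hand": 1},
])

```text
time_s: 38.58
position: [0.5695, 0.0649, 0.1498]
tool_rot: [0.001, 0.659, 0.752, 0.001]
force: [-0.1, 0.7, 0.4]
finger_gap: 0.0
```

Request:
apply_moves([
  {"x": 0,"y": 0,"z": -0.004,"rx": 0,"ry": 0,"rz": 0,"hand": 1},
  {"x": 0,"y": 0,"z": -0.005,"rx": 0,"ry": 0,"rz": 0,"hand": 1},
  {"x": 0,"y": 0,"z": -0.005,"rx": 0,"ry": 0,"rz": 0,"hand": 1},
])

```text
time_s: 38.83
position: [0.5695, 0.0648, 0.1443]
tool_rot: [0.0, 0.659, 0.752, 0.0]
force: [0.9, -1.1, 1.2]
finger_gap: 0.0004
```

Request:
apply_moves([
  {"x": 0,"y": 0,"z": -0.003,"rx": 0,"ry": 0,"rz": 0,"hand": 1},
  {"x": 0,"y": 0,"z": -0.005,"rx": 0,"ry": 0,"rz": 0,"hand": 1},
  {"x": 0,"y": 0,"z": -0.005,"rx": 0,"ry": 0,"rz": 0,"hand": 1},
])

```text
time_s: 39.08
position: [0.569, 0.0649, 0.1386]
tool_rot: [-0.0, 0.659, 0.752, -0.0]
force: [0.2, -0.1, -0.3]
finger_gap: 0.0001
```

Request:
apply_moves([
  {"x": 0,"y": 0,"z": -0.003,"rx": 0,"ry": 0,"rz": 0,"hand": 1},
  {"x": 0,"y": 0,"z": -0.005,"rx": 0,"ry": 0,"rz": 0,"hand": 1},
  {"x": 0,"y": 0,"z": -0.005,"rx": 0,"ry": 0,"rz": 0,"hand": 1},
])

```text
time_s: 39.33
position: [0.5689, 0.0649, 0.1335]
tool_rot: [-0.0, 0.659, 0.752, -0.0]
force: [0.9, -0.1, -0.3]
finger_gap: -0.0002
```

```bash
python3 px.py side side3
python3 - <<'E'
from h import *
s=read_state();print(s['force'].round(1))
a=np.hstack([cv2.resize(load(n)[110:210,320:390],(350,500),interpolation=2) for n in('side2','side3')]);cv2.imwrite('pics/s3.png',a[:,:,::-1])
E
```

```text
39.3333 [0.5689 0.0649 0.1335]
[-0.2 -0.6 -0.3]
```

View pics/s3.png

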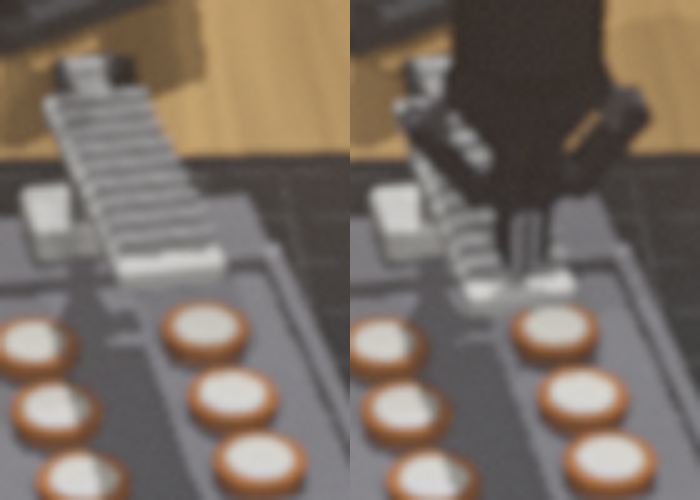

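s3 (before and after): the end's top-left corner moved from v 262 to 284, which is about -0.056 rad. Both the side view and the fingertip height (0.1335 against 0.134) now say level. I'll let go and retreat, re-measure, and turn the tool so its body clears the head at the button.

Request:
apply_moves([
  {"x": 0,"y": 0,"z": 0.03,"rx": 0,"ry": 0,"rz": 0,"hand": 1},
  {"x": 0,"y": 0,"z": 0.06,"rx": 0,"ry": 0,"rz": 0,"hand": 1},
  {"x": -0.12,"y": 0,"z": 0.08,"rx": 0,"ry": 0,"rz": 0.8,"hand": 1},
  {"x": -0.12,"y": 0,"z": 0.08,"rx": 0,"ry": 0,"rz": 0.8,"hand": 1},
  {"x": -0.12,"y": 0,"z": 0.08,"rx": 0,"ry": 0,"rz": 0.8,"hand": 1},
  {"x": -0.12,"y": 0,"z": 0.08,"rx": 0,"ry": 0,"rz": 0.8,"hand": 1},
  {"x": -0.12,"y": 0,"z": 0.08,"rx": 0,"ry": 0,"rz": 0.8,"hand": 1},
  {"x": -0.12,"y": 0,"z": 0.08,"rx": 0,"ry": 0,"rz": 0.8,"hand": 1},
  {"x": -0.12,"y": 0,"z": 0.08,"rx": 0,"ry": 0,"rz": 0.8,"hand": 1},
  {"x": -0.12,"y": 0,"z": 0.08,"rx": 0,"ry": 0,"rz": 0.8,"hand": 1},
])

```text
time_s: 40.22
position: [0.4488, 0.0651, 0.214]
tool_rot: [-0.0, 0.313, 0.95, 0.0]
force: [-1.1, 0.7, -0.3]
finger_gap: 0.0001
```

Request:
apply_moves([
  {"x": 0,"y": 0,"z": 0,"rx": 0,"ry": 0,"rz": 0.77,"hand": 1},
  {"x": 0,"y": 0,"z": 0,"rx": 0,"ry": 0,"rz": 0.77,"hand": 1},
  {"x": 0,"y": 0,"z": 0,"rx": 0,"ry": 0,"rz": 0.77,"hand": 1},
  {"x": 0,"y": 0,"z": 0,"rx": 0,"ry": 0,"rz": 0.77,"hand": 1},
  {"x": 0,"y": 0,"z": 0,"rx": 0,"ry": 0,"rz": 0.77,"hand": 1},
  {"x": 0,"y": 0,"z": 0,"rx": 0,"ry": 0,"rz": 0.77,"hand": 1},
  {"x": 0,"y": 0,"z": 0,"rx": 0,"ry": 0,"rz": 0.77,"hand": 1},
])

```text
time_s: 40.8
position: [0.4489, 0.065, 0.2138]
tool_rot: [-0.0, -0.067, 0.998, 0.0]
force: [-0.1, -0.0, 0.6]
finger_gap: 0.0001
```

```bash
python3 px.py side side4
python3 - <<'E'
from h import *
s=read_state();print(s['qpos'].round(2),s['tool_rot'].round(3))
for n in('side2','side4'):
    im=load(n).astype(int)[155:180,340:368]; g=im.sum(2)/3; m=(g>190).astype(np.uint8)
    print(n,cv2.boundingRect(cv2.findNonZero(m)) if m.any() else None, np.argwhere(m).mean(0)+[155,340] if m.any() else None, g.max())
T=np.load('pics/w12.npy');print('btn',ray('wrist',(260,214),.031,T).round(4))
E
```

```text
40.8 [0.4489 0.065  0.2138]
[-0.03  0.23  1.74  0.    1.18 -1.73] [-0.    -0.065  0.998  0.   ]
side2 (4, 5, 22, 18) [168.21794872 357.01282051] 203.66666666666666
side4 (4, 10, 22, 13) [170.59210526 356.73684211] 205.33333333333334
btn [0.4545 0.2733 0.031 ]
```

Request:
apply_moves([
  {"x": 0.005,"y": 0.202,"z": 0,"rx": 0,"ry": 0,"rz": 0,"hand": 1},
  {"x": 0.005,"y": 0.202,"z": 0,"rx": 0,"ry": 0,"rz": 0,"hand": 1},
  {"x": 0.005,"y": 0.202,"z": 0,"rx": 0,"ry": 0,"rz": 0,"hand": 1},
  {"x": 0.005,"y": 0.202,"z": 0,"rx": 0,"ry": 0,"rz": 0,"hand": 1},
  {"x": 0.005,"y": 0.202,"z": 0,"rx": 0,"ry": 0,"rz": 0,"hand": 1},
  {"x": 0.005,"y": 0.202,"z": -0.03,"rx": 0,"ry": 0,"rz": 0,"hand": 1},
  {"x": 0.005,"y": 0.202,"z": -0.07,"rx": 0,"ry": 0,"rz": 0,"hand": 1},
  {"x": 0.005,"y": 0.202,"z": -0.1,"rx": 0,"ry": 0,"rz": 0,"hand": 1},
  {"x": 0.005,"y": 0.202,"z": -0.1,"rx": 0,"ry": 0,"rz": 0,"hand": 1},
])

```text
time_s: 41.6
position: [0.4502, 0.2657, 0.1084]
tool_rot: [-0.006, -0.064, 0.998, -0.002]
force: [-0.4, 0.3, -0.2]
finger_gap: -0.0003
```

```bash
python3 px.py wrist w14;python3 px.py side side5
python3 - <<'E'
from h import *
a=np.hstack([cv2.resize(load('w14')[100:440,150:490],(400,400)),cv2.resize(load('side5')[110:210,300:400],(400,400),interpolation=2)]);cv2.imwrite('pics/v15.png',a[:,:,::-1])
E
```

```text
41.6 [0.4502 0.2657 0.1084]
41.65 [0.4521 0.2663 0.1116]
```

View pics/v15.png

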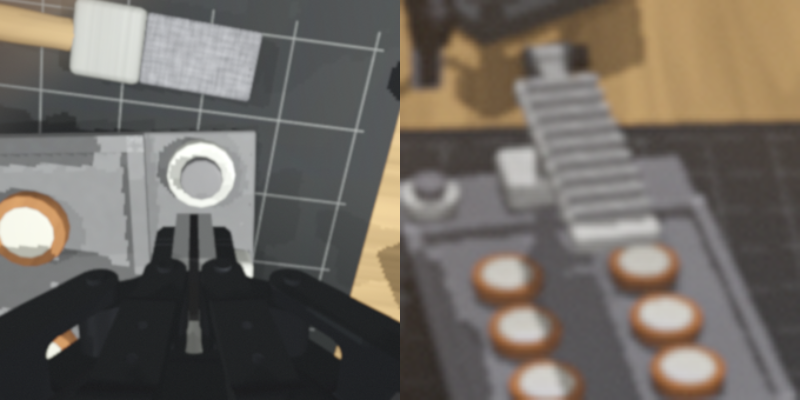

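v15: the lamp head is level and steady with the robot away, its end top-left corner at side pixel (344,167) against the predicted (343,166). The button disc is at w14 pixel (320,253).

```bash
python3 -c "
from h import *
T=np.load('pics/w14.npy');print(ray('wrist',(320,253),.031,T).round(4),read_state()['position'].round(4))"
```

```text
[0.4528 0.2703 0.031 ] [0.4539 0.2668 0.1139]
```

Request:
apply_moves([
  {"x": -0.001,"y": 0.002,"z": -0.04,"rx": 0,"ry": 0,"rz": 0,"hand": 1},
  {"x": -0.001,"y": 0.002,"z": -0.07,"rx": 0,"ry": 0,"rz": 0,"hand": 1},
  {"x": -0.001,"y": 0.002,"z": -0.08,"rx": 0,"ry": 0,"rz": 0,"hand": 1},
  {"x": -0.001,"y": 0.002,"z": -0.084,"rx": 0,"ry": 0,"rz": 0,"hand": 1},
  {"x": -0.001,"y": 0.002,"z": -0.088,"rx": 0,"ry": 0,"rz": 0,"hand": 1},
  {"x": -0.001,"y": 0.002,"z": -0.09,"rx": 0,"ry": 0,"rz": 0,"hand": 1},
  {"x": -0.001,"y": 0.002,"z": -0.09,"rx": 0,"ry": 0,"rz": 0,"hand": 1},
])

```text
time_s: 42.28
position: [0.4543, 0.2692, 0.0257]
tool_rot: [0.001, -0.065, 0.998, 0.0]
force: [0.0, -1.0, 5.3]
finger_gap: -0.0001
```

Request:
apply_moves([
  {"x": 0,"y": 0,"z": -0.002,"rx": 0,"ry": 0,"rz": 0,"hand": 1},
  {"x": 0,"y": 0,"z": -0.002,"rx": 0,"ry": 0,"rz": 0,"hand": 1},
])

```text
time_s: 42.45
position: [0.4544, 0.2693, 0.0249]
tool_rot: [0.002, -0.066, 0.998, 0.001]
force: [-3.3, -3.0, 14.5]
finger_gap: -0.0002
```

Request:
apply_moves([
  {"x": 0,"y": 0,"z": -0.001,"rx": 0,"ry": 0,"rz": 0,"hand": 1},
  {"x": 0,"y": 0,"z": -0.001,"rx": 0,"ry": 0,"rz": 0,"hand": 1},
])

```text
time_s: 42.62
position: [0.4544, 0.2693, 0.0247]
tool_rot: [0.002, -0.066, 0.998, 0.001]
force: [-6.1, -3.0, 23.5]
finger_gap: -0.0001
```

Request:
apply_moves([
  {"x": 0,"y": 0,"z": 0.04,"rx": 0,"ry": 0,"rz": 0,"hand": 1},
  {"x": 0,"y": 0,"z": 0.08,"rx": 0,"ry": 0,"rz": 0,"hand": 1},
  {"x": 0,"y": 0,"z": 0.12,"rx": 0,"ry": 0,"rz": 0,"hand": 1},
  {"x": -0.03,"y": 0,"z": 0.18,"rx": 0,"ry": 0,"rz": 0,"hand": 1},
  {"x": -0.08,"y": -0.02,"z": 0.22,"rx": 0,"ry": 0,"rz": 0,"hand": 1},
  {"x": -0.08,"y": -0.02,"z": 0.22,"rx": 0,"ry": 0,"rz": 0,"hand": 1},
  {"x": -0.08,"y": -0.02,"z": 0.22,"rx": 0,"ry": 0,"rz": 0,"hand": 1},
  {"x": -0.08,"y": -0.02,"z": 0.22,"rx": 0,"ry": 0,"rz": 0,"hand": 1},
])

```text
time_s: 43.28
position: [0.3732, 0.2493, 0.2444]
tool_rot: [0.003, -0.066, 0.998, 0.001]
force: [-0.0, -0.4, -0.2]
finger_gap: -0.0001
```

```bash
python3 px.py side side6;python3 px.py top top3
python3 - <<'E'
from h import *
a=np.hstack([cv2.resize(load('side6')[100:340,260:460],(400,480),interpolation=2),cv2.resize(load('top3')[90:330,80:280],(400,480),interpolation=2)]);cv2.imwrite('pics/v16.png',a[:,:,::-1])
E
```

```text
43.2833 [0.3732 0.2493 0.2444]
43.3333 [0.3736 0.2492 0.2426]
```

View pics/v16.png

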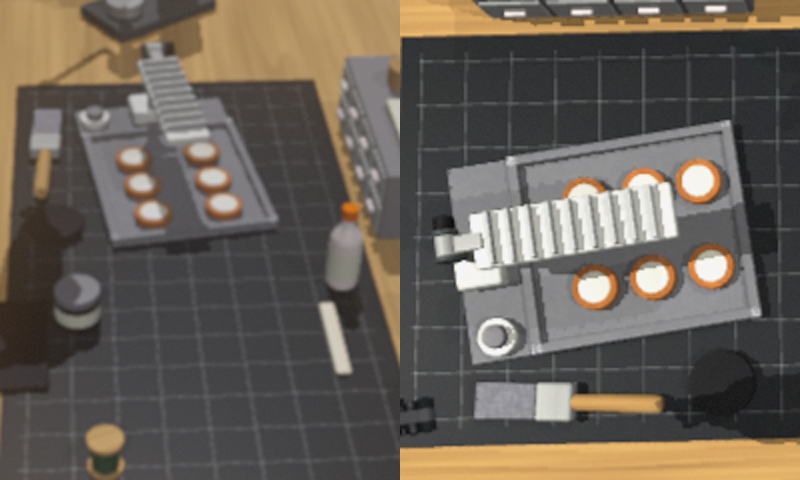

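v16: six brooches lie flat in the tray, tiles seated, with the lamp head level over it. The pot lid is down, the button is clear, and the bystanders are untouched. Handing in.

```bash
python3 -c "
from rig import *
print(read_state()['force'].round(1)); print(sign_off())"
```

```text
[-0.2  0.3  0.8]
the job is handed in; nothing more can be done
None
```

The job is done and handed in at about 43 s on the robot's clock; the hand-in gives no verdict.

- **Brooches:** All six are flat, face up and side by side in the tray. I pressed each tile there until it stopped at z ≈ 22 mm, the fully-home height, under 12–44 N. One press read 43.6 N at the wrist, made with the fingertips rather than the arm or gripper body. One brooch had moved about 1 cm from where I first saw it, so I measured it again before picking it up.
- **Resin pot:** The lid of the large grey-lidded pot went down to z ≈ 50 mm, fully on, under 12–23 N.
- **Lamp head:** After the first lowering it stayed put but sat about 0.06–0.1 rad high. I pushed it down to level and let go. Later side pictures show it steady and level, though my readings disagree by about 0.02 rad.
- **Start button:** I pressed it only after that check, to z ≈ 25 mm, fully down, under 14–24 N.

In the last picture the brooches, head and lid were in place, the robot was clear, and the bystanders it shows had not moved. The look-alikes were outside that picture; I never touched them. During the push on the lamp head the force reading stayed near zero although the pictures show the head moved, so I relied on fingertip height and the pictures there.

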